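Clear the lid of the biscuit tin, pack the last biscuit and shut the tin

TASK

The last biscuit is still on the cooling rack and has to go into the teal tin that has the red sprinkle tub standing on its lid. Take the red tub off without tipping it over and stand it upright on the table beside the yellow one, within a hand's width of it, without shoving the yellow one away; lift the tin's lid by its front lip and swing it back past upright so that it stays open by itself. Then lay the biscuit flat inside on the others and shut the lid fully.

Things in the scene. Friction and masses are not known exactly. Their poses are not given: they have to be found in the camera images.
- tin: Teal sheet-metal tin with a hinged lid, fixed, 121 mm (x) by 164 mm (y) by 63 mm high when shut. Origin: centre of its underside, at table height; x points from the front (lip side, facing the raw biscuits in the middle of the table, roughly world -y) to the back (hinge side), y along its length, z up. Walls 2 mm thick, rim 60 mm high, outside of the front wall at x -54 mm.
- tin_lid (a joint): Lid angle: 0 shut, 1.92 rad fully open, leaning back. Hinge along the tin's y at x 59, z 60.5 mm. The lid: 2 mm sheet, top 63 mm high when shut, 12 mm skirt all round (its front at x -55.5 mm), 0.06 kg. It turns freely with some drag: let go short of upright (1.57) it sinks shut by itself at under 1 rad/s, past upright it sinks back to 1.92 and stays.
- lip (a point): Middle of the lid's lifting lip, moving with it: a tab 30 mm wide (tin's y), 2 mm thick, standing out 5 mm from the foot of the lid's front skirt (tin's x -60.7 to -55.5 mm; underside 49 mm above the table when shut). A fingertip gets under it only from in front, with the tool slanting towards the tin.
- red_tub: Sprinkle tub with red contents and a white cap, standing on the tin's lid at the start: a cylinder 44 mm across (42 mm below the cap) and 70 mm high, about 0.11 kg. Origin: centre of its underside; z axis up along the tub.
- yellow_tub: Sprinkle tub with yellow contents, same size and make, standing on the table at the back, behind the raw biscuits. Origin: centre of its underside, z up. The table is bare for 10 cm to its left and right (along world y).
- rack: Chrome wire cooling rack, fixed, 170 mm (x) by 140 mm (y), its top 22 mm above the table. Origin: centre of its footprint at table height.
- biscuit: Golden round biscuit with a small tab, lying flat on the rack: 66 mm along its x axis (tab at the -x end included), 56 mm along its y axis, 7 mm thick, 0.02 kg, firm. Origin: middle of its underside; z up. The round part's middle lies 5 mm along +x from the origin: grip it there, across y.
- tin_inside (a point): Middle of the tin's inside, at the top of the layer of baked round biscuits that it holds (9 mm above the table); axes as the tin's. The inside reaches 53 mm along x and 78 mm along y either way and is open up to the rim 51 mm higher. Between the biscuits one place is empty, at x 25, y -52 mm, 7 mm deeper.
Mind the look-alikes: they are no part of the job. Leave any blue look-alike of the red_tub alone.

How it is judged (in metres and radians):
On the way, in this order (a step that is already met when the one before it is completed fails the run):
1. the red tub stands upright on the table beside the yellow one (centres under 130 mm apart), released (horizontal distance between red_tub and yellow_tub below 0.13 m and height (world z) of red_tub below 0.012 m and angle between red_tub's own z axis and vertical below 0.1 rad and contact force between each of the arm, the fingers and red_tub below 0.1 N), for 0.2 s.
2. the lid stays open by itself, past 1.65 rad and untouched (value of joint tin_lid above 1.65 rad and contact force between each of the fingers, the arm and tin below 0.1 N), for 0.3 s.
3. the biscuit lies in the open tin, released (x of biscuit in the frame of tin between -0.05 and 0.055 m and y of biscuit in the frame of tin between -0.078 and 0.078 m and z of biscuit in the frame of tin below 0.03 m and angle between biscuit's own z axis and vertical below 0.3 rad and contact force between the fingers and biscuit below 0.1 N and value of joint tin_lid above 1.5 rad), for 0.2 s.
At the end, for the whole second after the job is handed in: The lid is shut (under 0.04 rad), the biscuit lies flat (within 17 degrees) inside the tin with its underside less than 30 mm above the table, the red tub stands upright on the table with its centre under 130 mm from the yellow tub's, and all are at rest (value of joint tin_lid below 0.04 rad and x of biscuit in the frame of tin between -0.05 and 0.055 m and y of biscuit in the frame of tin between -0.078 and 0.078 m and z of biscuit in the frame of tin below 0.03 m and angle between biscuit's own z axis and vertical below 0.3 rad and horizontal distance between red_tub and yellow_tub below 0.13 m and height (world z) of red_tub below 0.012 m and angle between each of red_tub, yellow_tub's own z axis and vertical below 0.1 rad and linear speed of each of red_tub, biscuit below 0.02 m/s); the robot touches nothing.
It fails at once if the yellow tub is pushed more than 30 mm or tipped over (distance of yellow_tub from where it was at the start of the episode above 0.03 m or angle between yellow_tub's own z axis and vertical above 0.5 rad).
It fails at once if the red tub is tipped over (angle between red_tub's own z axis and vertical above 0.8 rad).
It also fails if it takes over 72 s, if anything falls off the work surface, if the arm or the gripper's body presses on something with over 40 N, if the wrist force passes 120 N, or if a joint passes its speed limit or range.

ROBOT

A 7-joint arm with a two-finger parallel gripper is mounted at the origin on the work surface; the furniture and walls round the work are solid. World frame = base frame: x ahead of the robot, y to its left, z up, the work surface at z = 0. Lengths are in m, angles in degrees, forces in N, time in s.
With the tool pointing down it reaches from about 0.425 to 0.875 m from the base axis. Payload 4.7 kg.
Tool frame: the origin (TCP) lies midway between the tips of the shut fingers; the grasp point (between the pads) lies 19 mm behind it; z points along the fingers, y is the direction in which the jaws open and shut (so a half turn about z gives the same grasp; the last joint's range is limited). The gripper opens to 85 mm and grips with 20 to 120 N. Pads are 22 mm wide; open, the fingers measure 114 mm over their backs; the gripper's body (76 mm by 85 mm) begins 54 mm behind the grasp point. The pads swing forward as they close: fully open they stand 13 mm farther back than shut.
Start: joints at [-66.171, 18.392, -4.016, 83.108, 1.295, 78.541, -3.26], TCP at [0.254, 0.598, 0.231] pointing down, gripper open.
Joint ranges: [-163.93, 163.93], [-17.29, 119.83], [-79.2, 71.16], [3.27, 140.29], [-89.18, 269.18], [5.43, 117.66], [-154.24, 154.24]. Speed limits (degrees/s): [147.25, 147.25, 180, 180, 180, 180, 180].

INTERFACE

Orientations are given as a 3x3 rotation matrix whose columns are the frame's x, y, z axes.
In Python, from workcell import r, eyes gives the robot as it stands.
- The arm moves only by the shell command python3 -m jog 'ROWS' [FORCE]. ROWS is JSON, a list of rows, each a list of 5 numbers: the shift along the world's x, y, z in units of 0.5 m (1.0 is 0.5 m), then the turn about the world's z in units of 1.5 rad (1.0 is 1.5 rad), then the opening, from -1 (shut) to 1 (fully open). In form: [[tx, ty, tz, roll, fingers], ...]. A call has exactly 8 rows; each row is the pose to reach, as a shift and turn from the pose commanded when the call began; what a row does not reach only later rows make up. A row lasts 1/12 s, in which the tool goes at most 41.7 mm and 7.16 degrees, less where a joint would pass 70% of its speed; a pose out of reach is approached as far as the arm can. A call with a number of a shift or a turn outside -1 to 1 is refused whole. A call with a gripper value outside its range is refused whole. The fingers move at their own pace and stop on an object; FORCE is the grip in N (left out, the last holds). Time passes only in rows, so rows that repeat a pose let the fingers close, or fill a call up. It gives the time, the measured TCP pose, the force and the opening at its end, in the units of the state.
- r.sense(): the state, without advancing time (a new reading comes with each control period).
- eyes.read_camera(name): name is "scene" or "top" or "wrist"; returns the picture (420x560x3 uint8, blue, green, red); there is no depth.
- eyes.camera_model(name): a dict with "intrinsics" (3x3 intrinsics, pixels), "dist_coeffs" ([k1, k2, p1, p2, k3] as OpenCV has them; the pictures are not rectified), "R" (3x3) and "t" (3): a world point X has camera coordinates R X + t. Camera axes: x right, y down, z forward; pixel columns grow to the right and rows downward; lengths in m; the calibration is good to about 2 mm. A picture is of the moment at which its call begins: read the wrist's pose just before it. camera_model takes no time and is no camera call; for the wrist camera it gives the pose at the moment of the call.
- r.sign_off(): hands the job in, once; it reports no verdict.
Trained networks look in the newest picture that a camera, given by its name, has taken for a name from the list of things; names that differ only in an ending like _2 or _b are one class to them, and where a whole thing is asked for, a point or a joint stands for the part that bears it (a point fixed in the world has none). Each returns a list of dicts, best first, with "score" (0 to 1); they miss things now and then, are a little off and sometimes report something else, mostly with a low value. They report only what shows in the picture. A call takes as long as a camera call. They do not tell look-alikes from the thing itself.
- eyes.regions_of(camera, query): "region" (420x560 bool, what is visible of it) and "box" ([centre column, centre row, width, height] in pixels, round what is visible of it).
The state is a dict: "time": time; "joint_positions": joint angles; "dq": joint speeds; "joint_torque": joint torques, N m; "ee_pos": TCP position; "ee_rot": TCP orientation; "ft_force": force on the tool from outside, world axes, zero at the start; "moment": the same for the moment, N m; "grip_width": opening from 0.0 (shut) to 1.0 (fully open).
Only numpy, scipy, OpenCV 4.12 (cv2) and the standard library are available. Lean on these libraries where they do the work, as an engineer would, in place of code of your own. Each camera call takes 0.05 s, during which the arm holds its last target.

## Working session

There is one attempt and no reset: what is moved stays moved. The work goes in short steps, Python scripts to look and compute and a shell command to move; the robot and the scene stay as the last step left them, time stands still between calls to the robot, and variables do not carry over. Pictures are saved under pics/ and viewed, and the job is handed in when it is done.

```bash
ls; mkdir -p pics; python3 - <<'E'
from workcell import r, eyes
import cv2
s=r.sense(); print(s['time'],s['ee_pos'],s['ee_rot'],s['grip_width'])
for c in ['scene','top','wrist']:
    im=eyes.read_camera(c); cv2.imwrite(f'pics/{c}0.png',im)
    m=eyes.camera_model(c); print(c,m)
E
```

```text
pics
0.0 [0.25400541 0.59770841 0.23017627] [[-9.20380838e-01  3.91022485e-01 -7.27412454e-04]
 [ 3.91023158e-01  9.20378957e-01 -1.86170395e-03]
 [-5.84729889e-05 -1.99791175e-03 -9.99998002e-01]] 1.0017476739682993
scene {'intrinsics': array([[409.78976699,   0.        , 282.49140074],
       [  0.        , 409.78976699, 212.37756023],
       [  0.        ,   0.        ,   1.        ]]), 'dist_coeffs': array([-0.12350248,  0.        ,  0.        ,  0.        ,  0.        ]), 'R': array([[ 0.65869531, -0.75223496, -0.01621863],
       [-0.48184305, -0.40517473, -0.77695605],
       [ 0.57788213,  0.51959214, -0.62934589]]), 't': array([-0.29799865,  0.29482902,  0.91405626])}
top {'intrinsics': array([[508.99687381,   0.        , 286.37198702],
       [  0.        , 508.99687381, 207.55473676],
       [  0.        ,   0.        ,   1.        ]]), 'dist_coeffs': array([0.00407594, 0.        , 0.        , 0.        , 0.        ]), 'R': array([[ 0.02052918, -0.99968898,  0.01416   ],
       [-0.99179845, -0.02215013, -0.12587771],
       [ 0.1261522 , -0.0114597 , -0.9919447 ]]), 't': array([-0.00364448,  0.48864133,  1.29238568])}
wrist {'intrinsics': array([[301.52377924,   0.        , 280.14998582],
       [  0.        , 301.52377924, 215.01411469],
       [  0.        ,   0.        ,   1.        ]]), 'dist_coeffs': array([-0.04014247,  0.        ,  0.        ,  0.        ,  0.        ]), 'R': array([[ 0.39188477,  0.9200128 , -0.00166613],
       [ 0.87324145, -0.37139094,  0.31546497],
       [ 0.28961302, -0.12508085, -0.94893576]]), 't': array([-0.6500173 , -0.04158464,  0.38206257])}
```

View pics/scene0.png

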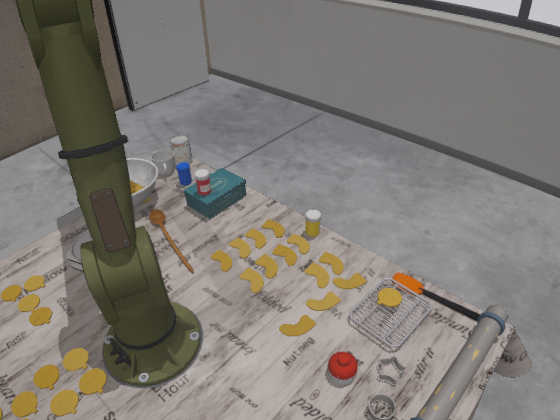

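View pics/top0.png

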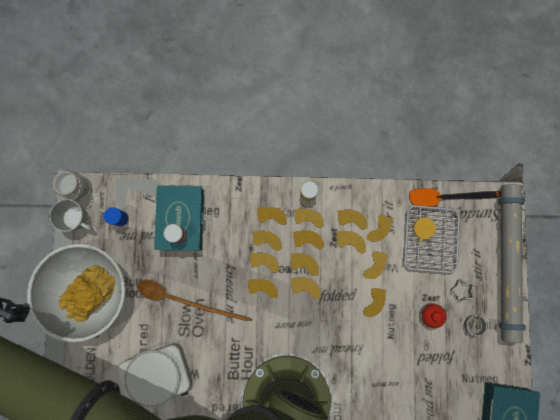

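View pics/wrist0.png

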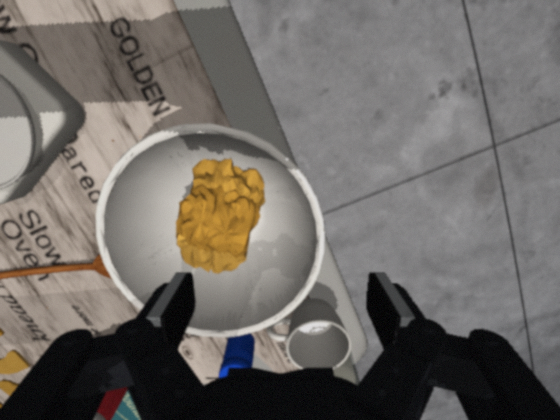

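The scene view shows the teal tin with the red tub on it at (203,185), the blue look-alike tub at (184,174), the yellow tub at (313,222) and the biscuit on the rack at (389,297). In the top view these are: tin (179,218) with the tub's white cap at (174,233), blue tub (116,216), yellow tub's cap (309,189), biscuit (425,229). There is another teal box at (512,400).

```bash
cat > h.py <<'E'
from workcell import r, eyes
import numpy as np, cv2
def ray(cam,uv,z):
    m=eyes.camera_model(cam) if isinstance(cam,str) else cam
    K=np.array(m['intrinsics']);d=np.array(m['dist_coeffs']);R=np.array(m['R']);t=np.array(m['t'])
    p=cv2.undistortPoints(np.array(uv,float).reshape(-1,1,2),K,d).reshape(-1,2)
    D=np.c_[p,np.ones(len(p))]@R; C=-R.T@t
    s=(z-C[2])/D[:,2]
    return C+D*s[:,None]
def proj(cam,X):
    m=eyes.camera_model(cam) if isinstance(cam,str) else cam
    return cv2.projectPoints(np.array(X,float).reshape(-1,3),cv2.Rodrigues(np.array(m['R']))[0],np.array(m['t']),np.array(m['intrinsics']),np.array(m['dist_coeffs']))[0].reshape(-1,2)
E
python3 - <<'E'
from h import *
for c in ['top','scene']:
    im=eyes.read_camera(c); ov=im.copy()
    for q in ['tin','tin_lid','red_tub','yellow_tub','rack','biscuit']:
        for o in eyes.regions_of(c,q):
            print(c,q,round(o['score'],2),np.round(o['box'],1))
            if o['score']>.3:
                cn,_=cv2.findContours(o['region'].astype(np.uint8),0,2); cv2.drawContours(ov,cn,-1,(255,0,255),1)
    cv2.imwrite(f'pics/{c}1.png',ov)
im=eyes.read_camera('top')
a=cv2.resize(im[165:270,90:225],None,fx=5,fy=5,interpolation=2); cv2.imwrite('pics/crop1.png',a)
E
```

```text
top tin 0.63 [178.3 216.7  49.6  68. ]
top tin_lid 0.62 [178.6 219.2  47.7  61.3]
top red_tub 0.64 [114.3 218.3  27.3  20.5]
top red_tub 0.57 [174.2 231.9  22.7  20.8]
top yellow_tub 0.85 [310.5 190.1  19.8  17.5]
top yellow_tub 0.23 [176.8 216.2  50.5  65.7]
top rack 0.72 [432.1 238.8  49.2  64.4]
top biscuit 0.93 [423.8 228.3  18.8  25.7]
scene tin 0.88 [214.5 195.1  55.4  44.7]
scene tin_lid 0.63 [216.  186.6  60.6  41.3]
scene tin_lid 0.27 [202.8 181.1  16.2  20.9]
scene red_tub 0.64 [185.8 174.3  14.5  20.3]
scene red_tub 0.57 [203.3 181.3  19.2  25.8]
scene yellow_tub 0.58 [312.4 222.7  16.2  29.3]
scene rack 0.83 [390.3 311.1  84.2  69.4]
scene biscuit 0.94 [390.5 298.1  23.3  17.2]
```

View pics/crop1.png

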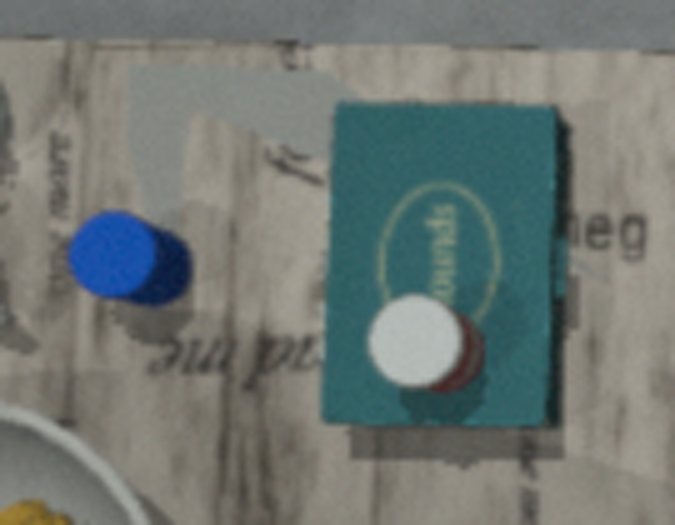

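View pics/top1.png

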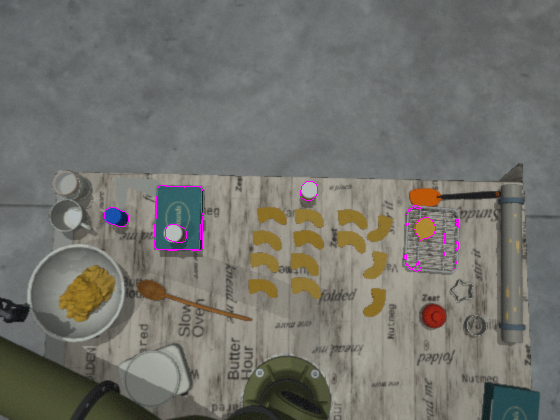

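The crop shows a red body under the white cap on the teal tin's lid (crop (415,340)). The other candidate, at crop (115,255), is blue all over, so it is the look-alike to leave alone. The tin with the tub on it is the one meant. The teal box at (512,400) has none.

```bash
python3 - <<'E'
from h import *
f=lambda c:np.array(c)/5+[90-.4,165-.4]
c=f([[335,102],[557,105],[547,425],[322,420]]); P=ray('top',c,.063); print(np.round(P,4))
for i in range(4): print(np.linalg.norm(P[i]-P[(i+1)%4]))
print('ctr',P.mean(0))
print('redcap',ray('top',f([[415,340]]),.133))
print('lip',ray('top',f([[562,265]]),.05))
print('yel',ray('top',[[309.3,189.2]],.07))
print('bis',ray('top',[[424.5,228.7]],.029))
print(eyes.camera_model('scene')['t'])
o=[x for x in eyes.regions_of('top','biscuit')]
im=eyes.read_camera('top')
a=cv2.resize(im[195:280,395:470],None,fx=6,fy=6,interpolation=2); cv2.imwrite('pics/crop2.png',a)
a=cv2.resize(im[170:215,285:335],None,fx=10,fy=10,interpolation=2); cv2.imwrite('pics/crop3.png',a)
E
```

```text
[[0.5349 0.338  0.063 ]
 [0.536  0.2255 0.063 ]
 [0.3736 0.2237 0.063 ]
 [0.3737 0.336  0.063 ]]
0.11254902124267956
0.16240960783213007
0.11231338551907184
0.16123049299337014
ctr [0.45453171 0.28081764 0.063     ]
redcap [[0.40965138 0.27690669 0.133     ]]
lip [[0.45556781 0.22157224 0.05      ]]
yel [[ 0.53183643 -0.04988616  0.07      ]]
bis [[ 0.44147766 -0.35329487  0.029     ]]
[-0.29799865  0.29482902  0.91405626]
```

View pics/crop2.png

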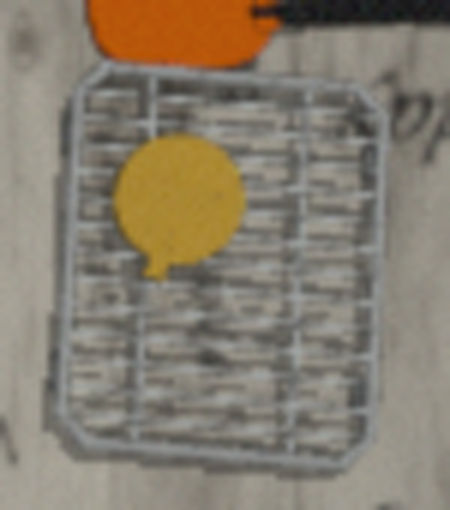

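View pics/crop3.png

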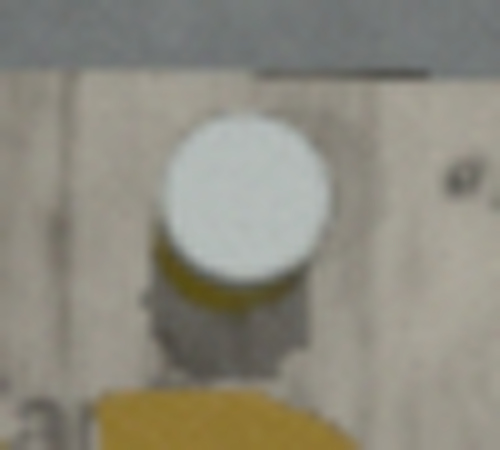

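```bash
python3 -m jog '[[0.312,-0.642,0.04,-0.771,1],[0.312,-0.642,0.04,-0.771,1],[0.312,-0.642,0.04,-0.771,1],[0.312,-0.642,0.04,-0.771,1],[0.312,-0.642,0.04,-0.771,1],[0.312,-0.642,0.04,-0.771,1],[0.312,-0.642,0.04,-0.771,1],[0.312,-0.642,0.04,-0.771,1]]' 30
```

```text
time: 1.67
ee_pos: [0.4002, 0.297, 0.2505]
ee_rot: [[-0.162, 0.987, 0.001], [0.987, 0.162, 0.001], [0.001, 0.001, -1.0]]
ft_force: [0.4, -0.4, 0.6]
grip_width: 0.998
```

```bash
python3 -m jog '[[0.02,-0.04,0,-0.1,1],[0.02,-0.04,0,-0.1,1],[0.02,-0.04,0,-0.1,1],[0.02,-0.04,0,-0.1,1],[0.02,-0.04,0,-0.1,1],[0.02,-0.04,0,-0.1,1],[0.02,-0.04,0,-0.1,1],[0.02,-0.04,0,-0.1,1]]'
python3 - <<'E'
from h import *
s=r.sense(); print(s['ee_pos'],s['ee_rot'],s['joint_positions'])
m=eyes.camera_model('wrist'); im=eyes.read_camera('wrist'); cv2.imwrite('pics/w2.png',im)
print(-m['R'].T@m['t'])
np.save('m.npy',m,allow_pickle=True)
E
```

```text
time: 2.33
ee_pos: [0.4093, 0.2797, 0.2498]
ee_rot: [[-0.021, 1.0, -0.0], [1.0, 0.021, -0.0], [-0.0, -0.0, -1.0]]
ft_force: [0.2, -0.1, -0.6]
grip_width: 0.997
[0.4092691  0.27966419 0.24982986] [[-2.09952123e-02  9.99779570e-01 -1.11746603e-04]
 [ 9.99779525e-01  2.09951754e-02 -3.21779379e-04]
 [-3.19362310e-04 -1.18477792e-04 -9.99999942e-01]] [-49.97276467  -1.26369493  12.39642624 103.31419237   0.28833597
  77.93651591 -36.43657597]
[0.40828236 0.36125471 0.39392085]
```

View pics/w2.png

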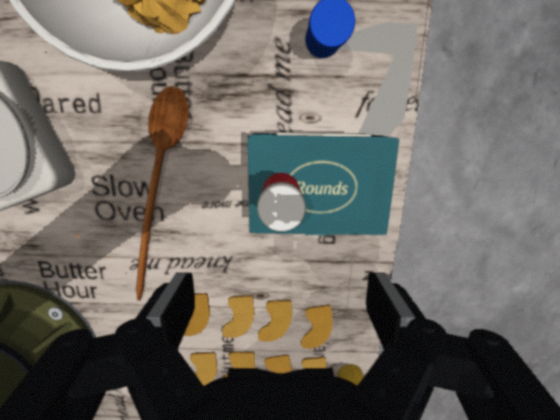

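```bash
python3 - <<'E'
from h import *
im=cv2.imread('pics/w2.png'); a=cv2.resize(im[120:250,235:410],None,fx=4.5,fy=4.5,interpolation=2); cv2.imwrite('pics/c4.png',a)
E
```

```text
(no output)
```

View pics/c4.png

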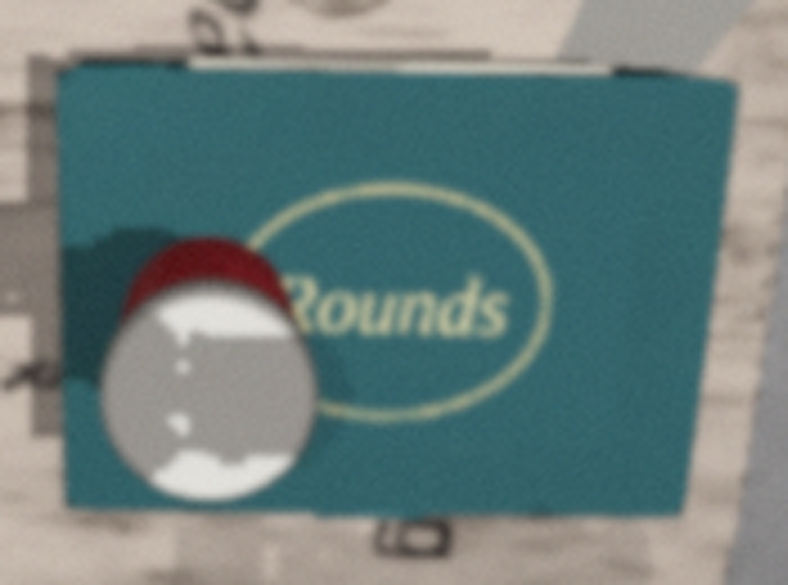

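```bash
python3 - <<'E'
from h import *
m=np.load('m.npy',allow_pickle=True).item()
f=lambda c:(np.array(c)+.5)/4.5+[235-.5,120-.5]
P=ray(m,f([[58,70],[738,88],[683,517],[67,507]]),.063);print(P)
for i in range(4): print(np.linalg.norm(P[i]-P[(i+1)%4]))
print(P.mean(0)); print(ray(m,f([[209,392]]),.133))
E
```

```text
[[0.37401246 0.34025244 0.063     ]
 [0.53636372 0.33980226 0.063     ]
 [0.53734061 0.22936676 0.063     ]
 [0.37489751 0.22907348 0.063     ]]
0.16235187690563685
0.11043981256185738
0.16244335798293785
0.11118248101020728
[0.45565357 0.28462374 0.063     ]
[[0.41078169 0.2824311  0.133     ]]
```

```bash
python3 -m jog '[[0.002,0,-0.08,0,1],[0.002,0,-0.16,0,1],[0.002,0,-0.22,0,1],[0.002,0,-0.28,0,1],[0.002,0,-0.32,0,1],[0.002,0,-0.34,0,1],[0.002,0,-0.34,0,1],[0.002,0,-0.34,0,1]]'
python3 - <<'E'
from h import *
im=eyes.read_camera('wrist'); cv2.imwrite('pics/w3.png',im)
E
```

```text
time: 3.05
ee_pos: [0.411, 0.2792, 0.0804]
ee_rot: [[-0.019, 1.0, 0.0], [1.0, 0.019, 0.0], [-0.0, 0.0, -1.0]]
ft_force: [0.7, -0.1, 0.2]
grip_width: 0.998
```

View pics/w3.png

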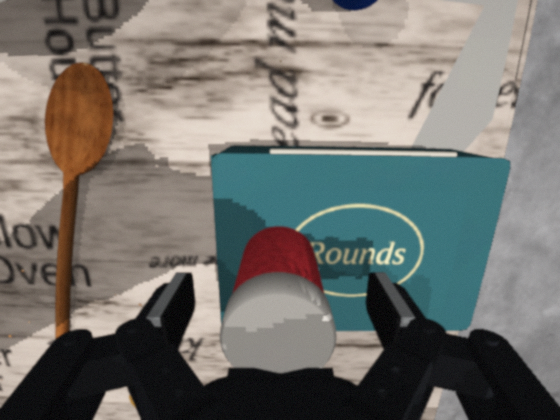

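The red tub (column 278) sits centred between the two fingers (columns 178 and 390). I'm gripping it now.

```bash
python3 -m jog '[[0,0,0,0,0.3],[0,0,0,0,-0.2],[0,0,0,0,-0.4],[0,0,0,0,-0.5],[0,0,0,0,-0.5],[0,0,0,0,-0.5],[0,0,0,0,-0.5],[0,0,0,0,-0.5]]' 30
```

```text
time: 3.77
ee_pos: [0.4107, 0.2794, 0.0809]
ee_rot: [[-0.019, 1.0, 0.0], [1.0, 0.019, 0.001], [0.001, 0.0, -1.0]]
ft_force: [-2.6, -1.0, 6.8]
grip_width: 0.491
```

```bash
python3 -m jog '[[0,0,0.04,0,-0.5],[0,0,0.1,0,-0.5],[0,0,0.16,0,-0.5],[0.02,-0.04,0.2,0,-0.5],[0.06,-0.1,0.22,0,-0.5],[0.1,-0.17,0.22,0,-0.5],[0.14,-0.24,0.22,0,-0.5],[0.17,-0.31,0.22,0,-0.5]]'
python3 -m jog '[[0.02,-0.06,0,0,-0.5],[0.04,-0.11,0,0,-0.5],[0.056,-0.15,0,0,-0.5],[0.058,-0.175,0,0,-0.5],[0.058,-0.182,0,0,-0.5],[0.058,-0.182,0,0,-0.5],[0.058,-0.182,0,0,-0.5],[0.058,-0.182,0,0,-0.5]]'
python3 - <<'E'
from h import *
for c in ['wrist','scene']:
    im=eyes.read_camera(c); cv2.imwrite(f'pics/{c}4.png',im)
E
```

```text
time: 4.43
ee_pos: [0.4969, 0.122, 0.1902]
ee_rot: [[-0.019, 1.0, 0.002], [1.0, 0.019, -0.0], [-0.0, 0.002, -1.0]]
ft_force: [1.0, -0.3, -1.6]
grip_width: 0.489
time: 5.1
ee_pos: [0.5242, 0.035, 0.1898]
ee_rot: [[-0.022, 1.0, -0.0], [1.0, 0.022, 0.001], [0.001, -0.0, -1.0]]
ft_force: [-0.1, -0.2, -1.3]
grip_width: 0.494
```

View pics/wrist4.png

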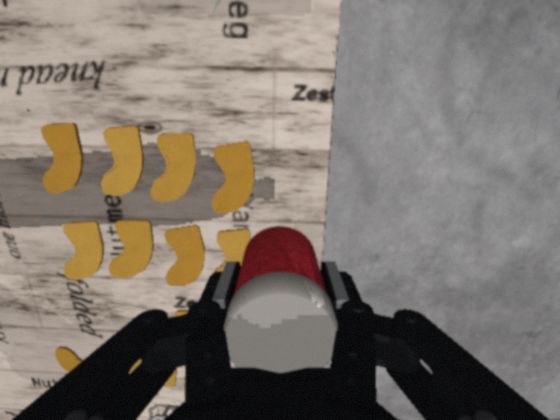

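View pics/scene4.png

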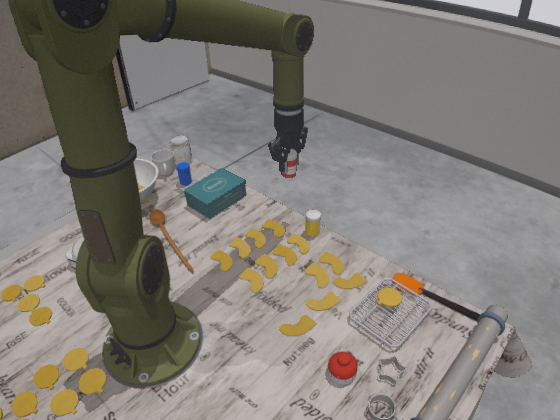

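```bash
python3 - <<'E'
from h import *
im=eyes.read_camera('top')
print(ray('top',[[257,207],[287,209],[285,222],[270,179],[310,180],[309.3,189.2]],0.0))
print(proj('top',[[.524,.035,0],[.53,.045,0],[.535,-.05,.07],[.535,-.05,0.0]]))
a=cv2.resize(im[160:260,225:345],None,fx=6,fy=6,interpolation=2); cv2.imwrite('pics/c5.png',a)
E
```

```text
[[ 0.49228018  0.08459252  0.        ]
 [ 0.48870035  0.00471903  0.        ]
 [ 0.4538579   0.00931337  0.        ]
 [ 0.56864806  0.05190292  0.        ]
 [ 0.56840741 -0.05534302  0.        ]
 [ 0.54338818 -0.05383686  0.        ]]
[[275.92420774 195.62278027]
 [272.23028602 193.31616294]
 [309.3633824  187.96961082]
 [307.81899744 192.26601715]]
```

View pics/c5.png

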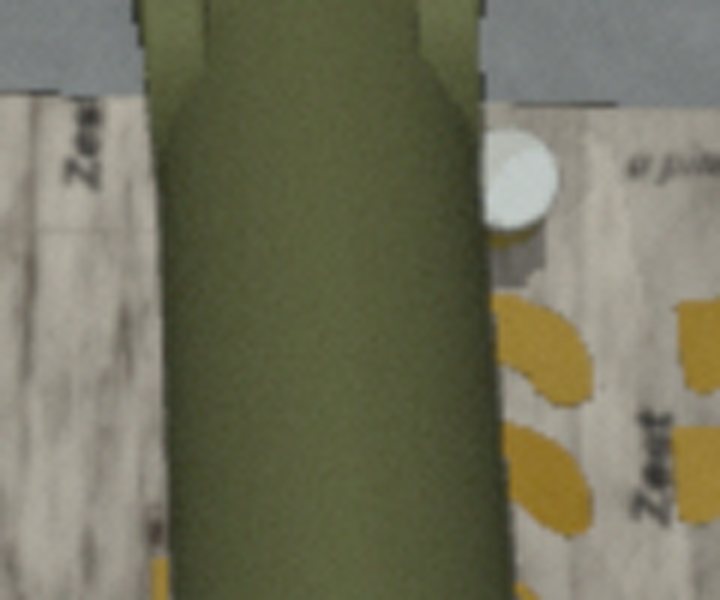

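```bash
python3 -m jog '[[0.012,0,-0.06,0,-0.5],[0.012,0,-0.14,0,-0.5],[0.012,0,-0.21,0,-0.5],[0.012,0,-0.27,0,-0.5],[0.012,0,-0.31,0,-0.5],[0.012,0,-0.334,0,-0.5],[0.012,0,-0.336,0,-0.5],[0.012,0,-0.337,0,-0.5]]'
```

```text
time: 5.92
ee_pos: [0.5309, 0.0332, 0.0217]
ee_rot: [[-0.02, 1.0, -0.0], [1.0, 0.02, -0.0], [-0.0, -0.0, -1.0]]
ft_force: [-0.0, 0.4, -1.0]
grip_width: 0.492
```

```bash
python3 -m jog '[[0,0,-0.002,0,-0.5],[0,0,-0.003,0,-0.5],[0,0,-0.004,0,-0.5],[0,0,-0.005,0,-0.5],[0,0,-0.006,0,-0.5],[0,0,-0.007,0,-0.5],[0,0,-0.007,0,-0.5],[0,0,-0.007,0,-0.5]]'
```

```text
time: 6.58
ee_pos: [0.5307, 0.033, 0.0181]
ee_rot: [[-0.019, 1.0, 0.0], [1.0, 0.019, 0.0], [0.0, 0.0, -1.0]]
ft_force: [0.2, -0.2, -0.6]
grip_width: 0.49
```

```bash
python3 -m jog '[[0,0,-0.001,0,-0.5],[0,0,-0.002,0,-0.5],[0,0,-0.002,0,-0.5],[0,0,-0.003,0,-0.5],[0,0,-0.003,0,-0.5],[0,0,-0.003,0,-0.5],[0,0,-0.003,0,-0.5],[0,0,-0.003,0,-0.5]]'
```

```text
time: 7.25
ee_pos: [0.5307, 0.033, 0.0178]
ee_rot: [[-0.019, 1.0, -0.001], [1.0, 0.019, 0.001], [0.001, -0.001, -1.0]]
ft_force: [-4.2, 0.6, 10.6]
grip_width: 0.486
```

```bash
python3 -m jog '[[0,0,0.002,0,-0.5],[0,0,0.002,0,-0.3],[0,0,0.002,0,0],[0,0,0.002,0,0.2],[0,0,0.002,0,0.4],[0,0,0.002,0,0.5],[0,0,0.002,0,0.5],[0,0,0.002,0,0.5]]'
python3 -m jog '[[0,0,0.02,0,0.5],[0,0,0.06,0,0.5],[0,0,0.12,0,0.5],[0,0,0.18,0,0.5],[0,0,0.24,0,0.5],[0,0,0.3,0,0.5],[0,0.06,0.32,0,0.5],[0,0.12,0.32,0,0.5]]'
python3 -m jog '[[0,0.06,0,0,0.5],[-0.02,0.12,0,0,0],[-0.04,0.16,0,0,0],[-0.06,0.16,0,0,0],[-0.09,0.16,0,0,0],[-0.12,0.16,0,0,0],[-0.14,0.16,0,0,0],[-0.14,0.16,0,0,0]]'
python3 - <<'E'
from h import *
for c in ['wrist','scene','top']:
    im=eyes.read_camera(c); cv2.imwrite(f'pics/{c}5.png',im)
    if c=='top':
        m=eyes.regions_of(c,'red_tub');print([(round(o['score'],2),o['box']) for o in m])
        cv2.imwrite('pics/c6.png',cv2.resize(im[160:260,225:345],None,fx=6,fy=6,interpolation=2))
E
```

```text
time: 7.92
ee_pos: [0.5306, 0.0329, 0.0173]
ee_rot: [[-0.019, 1.0, -0.0], [1.0, 0.019, -0.0], [-0.0, -0.0, -1.0]]
ft_force: [-0.2, 0.0, -0.3]
grip_width: 0.75
time: 8.58
ee_pos: [0.5334, 0.0917, 0.1826]
ee_rot: [[-0.014, 1.0, 0.008], [1.0, 0.014, 0.002], [0.002, 0.008, -1.0]]
ft_force: [0.3, 1.7, 0.3]
grip_width: 0.75
time: 9.25
ee_pos: [0.4592, 0.1726, 0.1779]
ee_rot: [[-0.02, 1.0, -0.0], [1.0, 0.02, 0.001], [0.001, -0.0, -1.0]]
ft_force: [0.2, 0.0, 0.0]
grip_width: 0.498
[(0.86, [116.1, 216.1, 28.1, 23.9]), (0.5, [276.8, 189.9, 18.8, 21.0])]
```

View pics/c6.png

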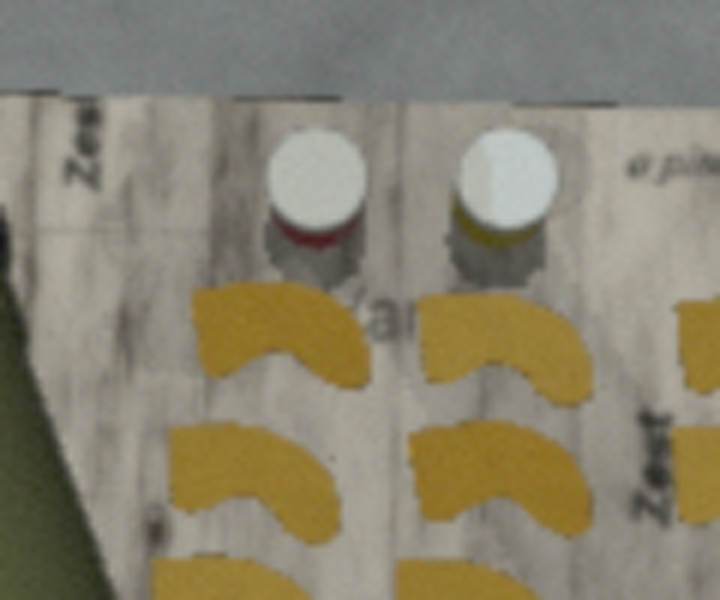

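View pics/scene5.png

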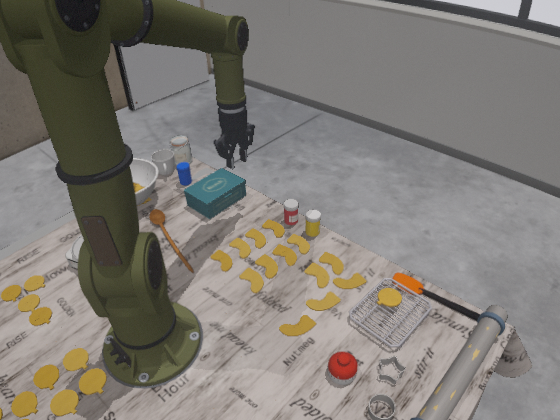

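View pics/wrist5.png

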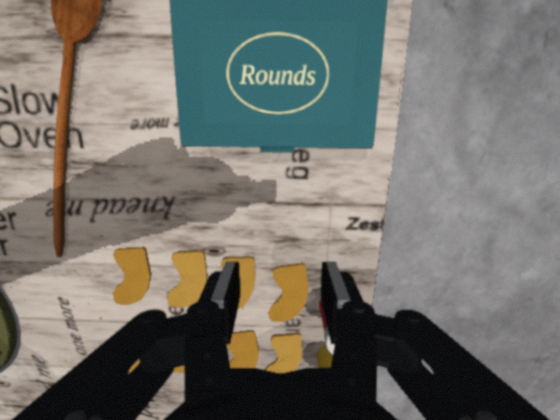

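The red tub stands upright next to the yellow one: caps at crop (316,178) and (508,178). The wrist view shows the lip as a dark tab at about (277,150), below the front lid edge. Next I measure it.

```bash
python3 - <<'E'
from h import *
f=lambda c:(np.array(c)+.5)/6+[225-.5,160-.5]
print('red,yel top',ray('top',f([[316,178],[508,178]]),.07))
s=r.sense(); print(s['ee_pos'])
m=eyes.camera_model('wrist'); np.save('m.npy',m,allow_pickle=True)
im=cv2.imread('pics/wrist5.png'); cv2.imwrite('pics/c7.png',cv2.resize(im[100:180,160:300+100],None,fx=3.3,fy=3.3,interpolation=2)); cv2.imwrite('pics/c8.png',cv2.resize(im[130:170,240:320],None,fx=10,fy=10,interpolation=2))
E
```

```text
red,yel top [[ 0.529852    0.03134231  0.07      ]
 [ 0.53170516 -0.04976123  0.07      ]]
[0.46158479 0.1725501  0.17789198]
```

View pics/c7.png

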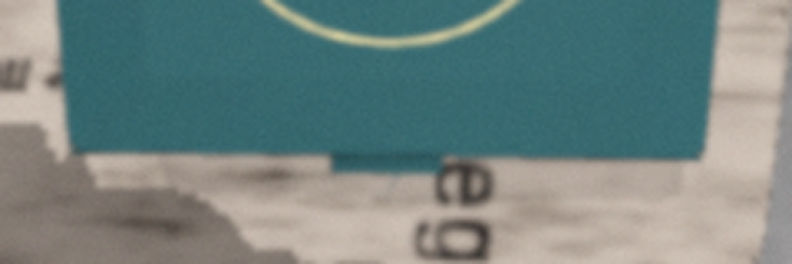

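View pics/c8.png

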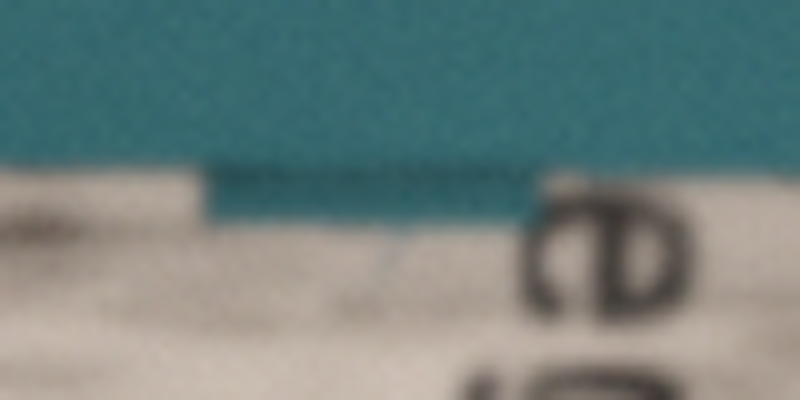

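```bash
python3 - <<'E'
from h import *
m=np.load('m.npy',allow_pickle=True).item()
f=lambda c:(np.array(c)+.5)/10+[240-.5,130-.5]
print('lip outer',ray(m,f([[205,220],[537,220]]),.051))
print('lid edge',ray(m,f([[50,165],[700,173]]),.063))
g=lambda c:(np.array(c)+.5)/3.3+[160-.5,100-.5]
print('corners',ray(m,g([[72,152],[705,158]]),.063))
print(-m['R'].T@m['t'], m['R'])
E
```

```text
lip outer [[0.44378666 0.22315701 0.051     ]
 [0.47322177 0.22365232 0.051     ]]
lid edge [[0.43147263 0.22890996 0.063     ]
 [0.48630429 0.22917071 0.063     ]]
corners [[0.37804579 0.22849806 0.063     ]
 [0.54043191 0.22972502 0.063     ]]
[0.46062863 0.25411278 0.32200368] [[ 0.99985056  0.01720768  0.00166205]
 [ 0.01580778 -0.94894031  0.31505937]
 [ 0.00699863 -0.31498601 -0.94907051]]
```

```bash
python3 -m jog '[[-0.011,0.055,-0.05,0,0.2],[-0.011,0.055,-0.11,0,0.2],[-0.011,0.055,-0.17,0,0.2],[-0.011,0.055,-0.22,0,0.2],[-0.011,0.055,-0.25,0,0.2],[-0.011,0.055,-0.262,0,0.2],[-0.011,0.055,-0.262,0,0.2],[-0.011,0.055,-0.262,0,0.2]]' 30
python3 - <<'E'
from h import *
im=eyes.read_camera('wrist'); cv2.imwrite('pics/w9.png',im); print(r.sense()['ee_pos'])
E
```

```text
time: 10.12
ee_pos: [0.4561, 0.2004, 0.047]
ee_rot: [[-0.019, 1.0, 0.001], [1.0, 0.019, -0.0], [-0.0, 0.001, -1.0]]
ft_force: [0.3, 0.5, -0.3]
grip_width: 0.6
[0.45644814 0.20070548 0.04758628]
```

View pics/w9.png

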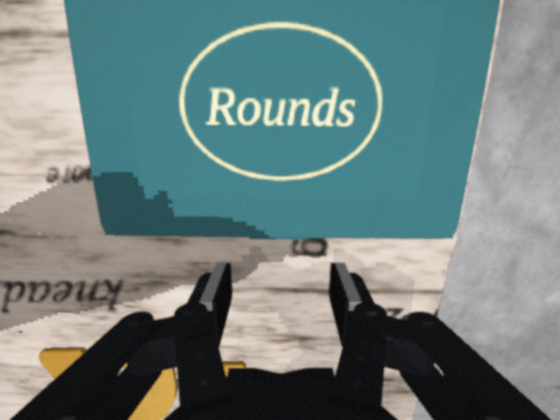

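```bash
python3 -m jog '[[0,0.006,0,0,0.2],[0,0.012,0,0,0.2],[0,0.018,0,0,0.2],[0,0.023,0,0,0.2],[0,0.025,0,0,0.2],[0,0.026,0,0,0.2],[0,0.026,0,0,0.2],[0,0.026,0,0,0.2]]'
python3 -m jog '[[0,0.001,0,0,0.2],[0,0.002,0,0,0.2],[0,0.003,0,0,0.2],[0,0.004,0,0,0.2],[0,0.004,0,0,0.2],[0,0.004,0,0,0.2],[0,0.004,0,0,0.2],[0,0.004,0,0,0.2]]'
```

```text
time: 10.83
ee_pos: [0.4551, 0.2133, 0.0464]
ee_rot: [[-0.019, 1.0, -0.0], [1.0, 0.019, -0.0], [-0.0, -0.0, -1.0]]
ft_force: [-0.2, 0.3, 0.5]
grip_width: 0.599
time: 11.5
ee_pos: [0.4552, 0.2154, 0.0465]
ee_rot: [[-0.019, 1.0, 0.0], [1.0, 0.019, -0.0], [-0.0, 0.0, -1.0]]
ft_force: [-0.6, 0.2, -0.7]
grip_width: 0.601
```

```bash
python3 -m jog '[[0,0.001,0,0,0.2],[0,0.002,0,0,0.2],[0,0.002,0,0,0.2],[0,0.002,0,0,0.2],[0,0.002,0,0,0.2],[0,0.002,0,0,0.2],[0,0.002,0,0,0.2],[0,0.002,0,0,0.2]]'
python3 -m jog '[[0,0.001,0,0,0.2],[0,0.002,0,0,0.2],[0,0.002,0,0,0.2],[0,0.002,0,0,0.2],[0,0.002,0,0,0.2],[0,0.002,0,0,0.2],[0,0.002,0,0,0.2],[0,0.002,0,0,0.2]]'
```

```text
time: 12.17
ee_pos: [0.4552, 0.2163, 0.0465]
ee_rot: [[-0.019, 1.0, 0.0], [1.0, 0.019, -0.0], [-0.0, 0.0, -1.0]]
ft_force: [-0.0, -2.0, 0.1]
grip_width: 0.605
time: 12.83
ee_pos: [0.4552, 0.2164, 0.0464]
ee_rot: [[-0.018, 1.0, -0.0], [1.0, 0.018, -0.001], [-0.001, -0.0, -1.0]]
ft_force: [0.7, -6.4, 1.5]
grip_width: 0.601
```

```bash
python3 -m jog '[[0,-0.0035,0,0,0.2],[0,-0.0035,0,0,0.1],[0,-0.0035,0,0,0],[0,-0.0035,0,0,-0.1],[0,-0.0035,0,0,-0.2],[0,-0.0035,0,0,-0.3],[0,-0.0035,0,0,-0.4],[0,-0.0035,0,0,-0.5]]' 40
python3 -m jog '[[0,0,0,0,-0.6],[0,0,0,0,-0.6],[0,0,0,0,-0.6],[0,0,0,0,-0.6],[0,0,0,0,-0.6],[0,0,0,0,-0.6],[0,0,0,0,-0.6],[0,0,0,0,-0.6]]'
```

```text
time: 13.5
ee_pos: [0.4554, 0.2164, 0.0469]
ee_rot: [[-0.02, 1.0, 0.001], [1.0, 0.02, 0.001], [0.001, 0.001, -1.0]]
ft_force: [-0.5, 0.4, 3.4]
grip_width: 0.28
time: 14.17
ee_pos: [0.4554, 0.2162, 0.0468]
ee_rot: [[-0.019, 1.0, 0.001], [1.0, 0.019, 0.001], [0.001, 0.001, -1.0]]
ft_force: [-0.4, 2.0, 4.7]
grip_width: 0.27
```

```bash
python3 - <<'E'
from h import *
im=eyes.read_camera('wrist'); cv2.imwrite('pics/w10.png',cv2.resize(im[180:300,180:380],None,fx=4,fy=4,interpolation=2)); s=r.sense();print(s['ee_pos'],s['grip_width'],s['ft_force'])
im=eyes.read_camera('scene'); cv2.imwrite('pics/s10.png',cv2.resize(im[130:230,150:270],None,fx=6,fy=6,interpolation=2))
E
```

```text
[0.45542645 0.21622946 0.04681118] 0.27062495598977643 [-0.37609002  2.59978277  5.46302144]
```

View pics/w10.png

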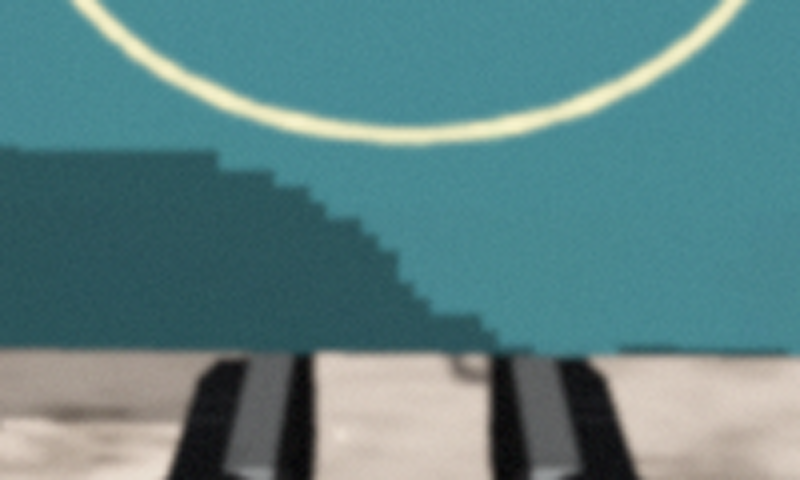

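View pics/s10.png

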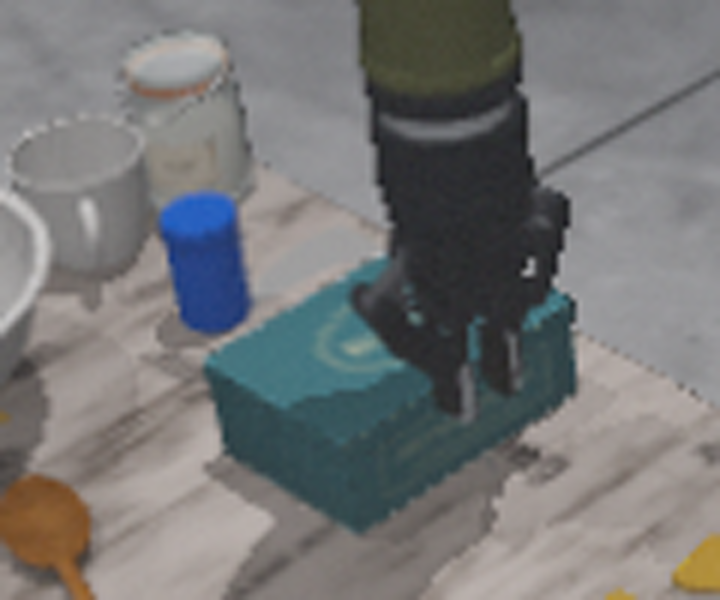

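```bash
python3 -m jog '[[0,0,0.004,0,-0.6],[0,0,0.008,0,-0.6],[0,0,0.012,0,-0.6],[0,0,0.016,0,-0.6],[0,0,0.02,0,-0.6],[0,0,0.024,0,-0.6],[0,0,0.028,0,-0.6],[0,0,0.03,0,-0.6]]'
python3 - <<'E'
from h import *
im=eyes.read_camera('wrist'); cv2.imwrite('pics/w11.png',im); s=r.sense();print(s['ee_pos'],s['grip_width'],s['ft_force'])
im=eyes.read_camera('scene'); cv2.imwrite('pics/s11.png',cv2.resize(im[130:230,150:270],None,fx=6,fy=6,interpolation=2))
E
```

```text
time: 14.93
ee_pos: [0.4553, 0.2157, 0.0618]
ee_rot: [[-0.019, 1.0, 0.0], [1.0, 0.019, 0.0], [0.0, 0.0, -1.0]]
ft_force: [2.5, 2.5, -0.3]
grip_width: 0.264
[0.45528674 0.21572345 0.06185346] 0.2646468907153308 [ 2.16679483  2.28335368 -0.46526549]
```

View pics/w11.png

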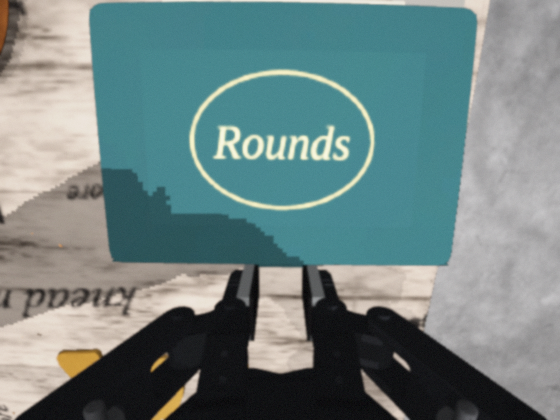

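View pics/s11.png

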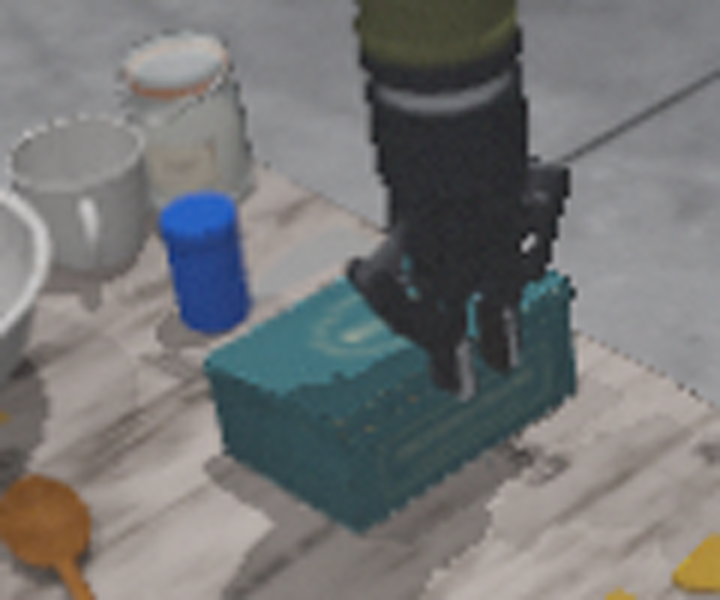

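The lid is lifting: the gap along its front shows at crop (390,405), and the grip holds at 0.265. I'm continuing along the arc.

```bash
python3 -m jog '[[0,0.001,0.019,0,-0.6],[0,0.003,0.035,0,-0.6],[0,0.007,0.051,0,-0.6],[0,0.012,0.067,0,-0.6],[0,0.017,0.082,0,-0.6],[0,0.024,0.098,0,-0.6],[0,0.031,0.113,0,-0.6],[0,0.040,0.126,0,-0.6]]'
python3 - <<'E'
from h import *
im=eyes.read_camera('wrist'); cv2.imwrite('pics/w12.png',im); s=r.sense();print(s['ee_pos'],s['grip_width'],s['ft_force'])
im=eyes.read_camera('scene'); cv2.imwrite('pics/s12.png',cv2.resize(im[130:230,150:270],None,fx=6,fy=6,interpolation=2))
E
```

```text
time: 15.7
ee_pos: [0.455, 0.2363, 0.125]
ee_rot: [[-0.019, 1.0, 0.0], [1.0, 0.019, 0.0], [0.0, 0.0, -1.0]]
ft_force: [4.0, 4.8, -4.0]
grip_width: 0.254
[0.45514098 0.23726639 0.1260967 ] 0.25359880196290746 [ 0.60983811  3.50313182 -1.23333887]
```

View pics/w12.png

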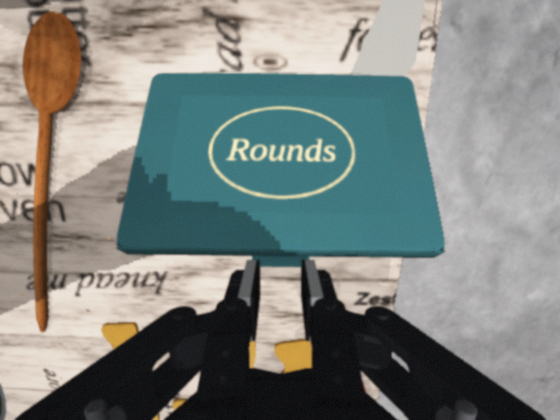

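View pics/s12.png

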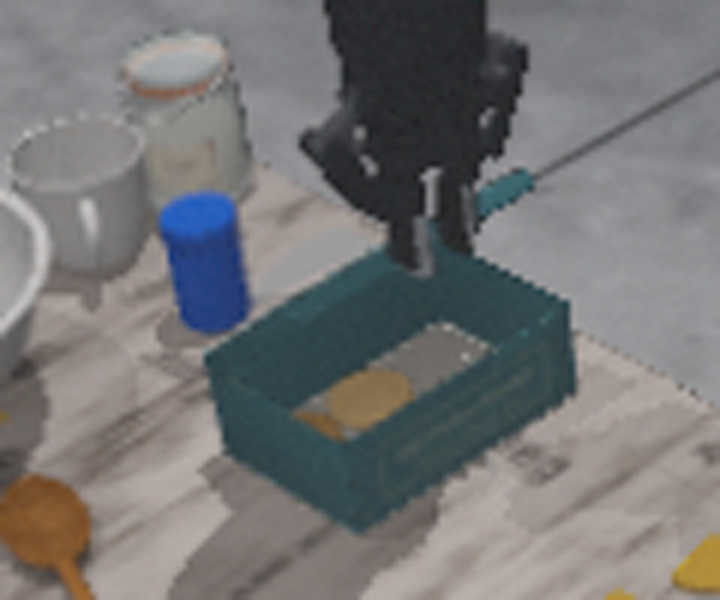

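```bash
python3 -m jog '[[0,0.012,0.016,0,-0.6],[0,0.026,0.032,0,-0.6],[0,0.041,0.046,0,-0.6],[0,0.058,0.058,0,-0.6],[0,0.075,0.069,0,-0.6],[0,0.093,0.078,0,-0.6],[0,0.112,0.087,0,-0.6],[0,0.132,0.093,0,-0.6]]'
python3 - <<'E'
from h import *
im=eyes.read_camera('wrist'); cv2.imwrite('pics/w13.png',im); s=r.sense();print(s['ee_pos'],s['grip_width'],s['ft_force'])
im=eyes.read_camera('scene'); cv2.imwrite('pics/s13.png',cv2.resize(im[110:220,150:270],None,fx=5,fy=5,interpolation=2))
E
```

```text
time: 16.47
ee_pos: [0.4548, 0.3017, 0.1716]
ee_rot: [[-0.019, 1.0, -0.001], [1.0, 0.019, -0.001], [-0.001, -0.001, -1.0]]
ft_force: [-1.9, -1.0, 2.1]
grip_width: 0.25
[0.45482199 0.30476872 0.17232623] 0.2537707426129937 [-1.29450769  0.12838875  4.54901407]
```

View pics/w13.png

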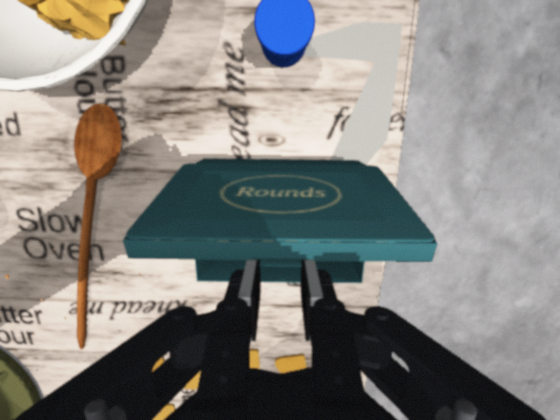

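View pics/s13.png

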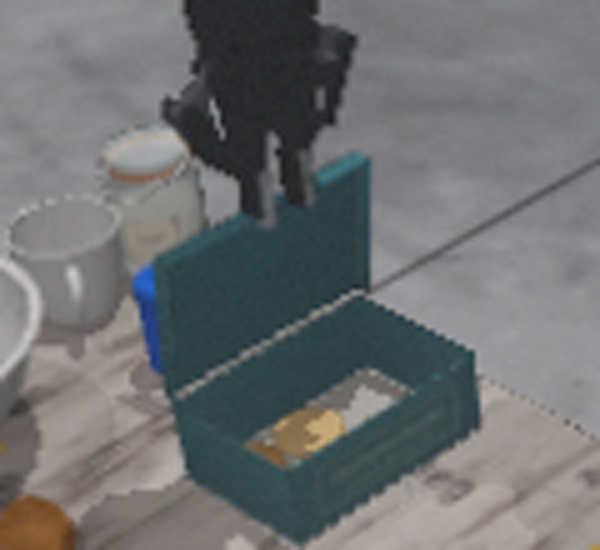

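```bash
python3 -m jog '[[0,0.02,0.006,0,-0.6],[0,0.04,0.009,0,-0.6],[0,0.061,0.01,0,-0.6],[0,0.081,0.009,0,-0.6],[0,0.098,0.007,0,-0.6],[0,0.098,0.007,0,-0.6],[0,0.098,0.007,0,-0.6],[0,0.098,0.007,0,-0.6]]'
python3 - <<'E'
from h import *
im=eyes.read_camera('wrist'); cv2.imwrite('pics/w14.png',im); s=r.sense();print(s['ee_pos'],s['grip_width'],s['ft_force'])
E
```

```text
time: 17.23
ee_pos: [0.4546, 0.3513, 0.1748]
ee_rot: [[-0.02, 1.0, -0.001], [1.0, 0.02, 0.001], [0.001, -0.001, -1.0]]
ft_force: [-4.2, 0.6, 5.7]
grip_width: 0.254
[0.45467548 0.35115889 0.17489949] 0.2505385433903287 [-3.55694989 -0.24905171  5.52560768]
```

View pics/w14.png

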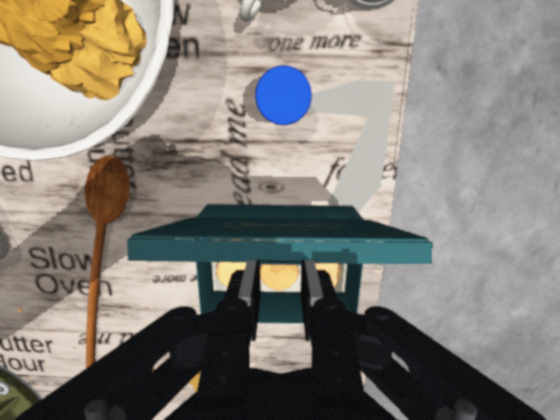

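```bash
python3 -m jog '[[0,0,0,0,-0.3],[0,0,0,0,0],[0,0,0,0,0.2],[0,0,0,0,0.2],[0,0,0,0,0.2],[0,0,0.01,0,0.2],[0,0,0.03,0,0.2],[0,0,0.06,0,0.2]]'
python3 -m jog '[[0,0,0.03,0,0.2],[0,0,0.06,0,0.2],[0,-0.02,0.08,0,0.2],[0,-0.06,0.08,0,0.2],[0,-0.12,0.08,0,0.2],[0,-0.18,0.08,0,0.2],[0,-0.24,0.08,0,0.2],[0,-0.3,0.08,0,0.5]]'
python3 - <<'E'
from h import *
im=eyes.read_camera('scene'); cv2.imwrite('pics/s15.png',im);im=eyes.read_camera('top'); cv2.imwrite('pics/t15.png',im); s=r.sense();print(s['ee_pos'],s['grip_width'],s['ft_force'],s['joint_positions'])
E
```

```text
time: 17.95
ee_pos: [0.4548, 0.3501, 0.2043]
ee_rot: [[-0.019, 1.0, -0.001], [1.0, 0.019, -0.002], [-0.002, -0.001, -1.0]]
ft_force: [0.3, -0.1, -0.3]
grip_width: 0.6
time: 18.62
ee_pos: [0.4551, 0.1984, 0.2451]
ee_rot: [[-0.019, 1.0, 0.001], [1.0, 0.019, 0.0], [0.0, 0.001, -1.0]]
ft_force: [0.3, -0.1, -0.7]
grip_width: 0.725
[0.45628737 0.19406766 0.24555669] 0.7525147317800763 [ 1.10022421 -0.94692154  0.08691407] [-46.45396562  -1.49020758  20.04124248 103.9586819    0.5946349
  77.40306311 -25.9558528 ]
```

View pics/s15.png

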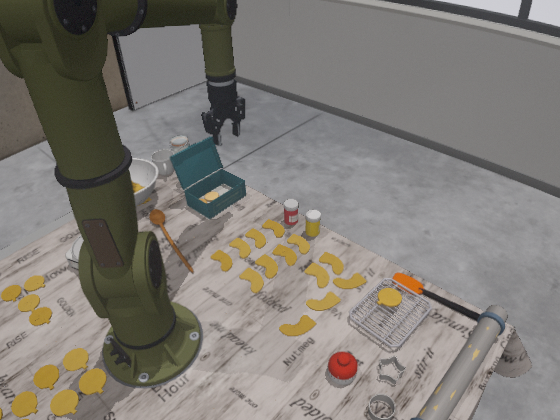

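View pics/t15.png

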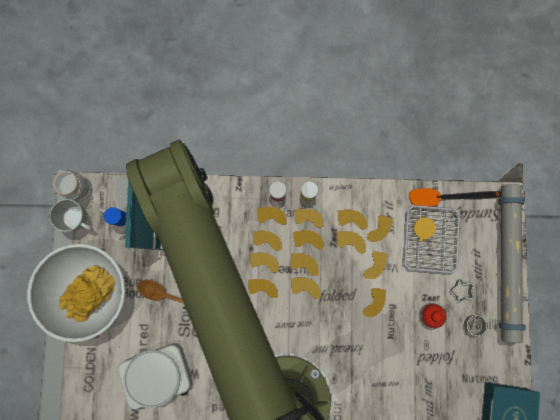

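The lid stays open, leaning back, with the gripper clear of it: top view (140,215), scene view (198,165). The biscuit is next.

```bash
python3 -m jog '[[0,-0.08,0,-0.08,1],[0,-0.16,0,-0.16,1],[0,-0.24,0,-0.24,1],[0,-0.32,0,-0.32,1],[0,-0.4,0,-0.4,1],[0,-0.48,0,-0.48,1],[0,-0.56,0,-0.56,1],[0,-0.64,0,-0.64,1]]'
python3 -m jog '[[-0.01,-0.08,0,-0.08,1],[-0.02,-0.16,-0.03,-0.16,1],[-0.028,-0.24,-0.06,-0.24,1],[-0.028,-0.32,-0.09,-0.32,1],[-0.028,-0.4,-0.1,-0.4,1],[-0.028,-0.45,-0.1,-0.48,1],[-0.028,-0.451,-0.1,-0.56,1],[-0.028,-0.451,-0.1,-0.63,1]]'
python3 - <<'E'
from h import *
print(r.sense()['joint_positions'])
E
```

```text
time: 19.38
ee_pos: [0.4547, -0.1214, 0.2452]
ee_rot: [[0.812, 0.584, 0.002], [0.584, -0.812, 0.001], [0.002, 0.0, -1.0]]
ft_force: [0.9, 0.6, 1.0]
grip_width: 0.998
time: 20.05
ee_pos: [0.4398, -0.3476, 0.1947]
ee_rot: [[0.947, -0.32, -0.001], [-0.32, -0.947, -0.002], [-0.001, 0.002, -1.0]]
ft_force: [-0.4, 0.9, 0.5]
grip_width: 1.002
[-12.92863279  12.3973767   55.34715873 100.58663669 -10.54400109
  72.55817411 -63.69265984]
```

```bash
python3 - <<'E'
from h import *
m=eyes.camera_model('wrist'); s=r.sense(); im=eyes.read_camera('wrist'); cv2.imwrite('pics/w16.png',im)
print(s['ee_pos'])
for o in eyes.regions_of('wrist','biscuit'):
    print(o['score'],o['box']); 
    mk=o['region'].astype(np.uint8); cn,_=cv2.findContours(mk,0,1); c=max(cn,key=cv2.contourArea)
    P=ray(m,c.reshape(-1,2).astype(float),.029)[:,:2]; P32=(P*1000).astype(np.float32)
    print('circ',cv2.minEnclosingCircle(P32),'rect',cv2.minAreaRect(P32),'cen',P.mean(0))
    # fit circle robustly
    c0=np.median(P,0)
    for _ in range(20):
        d=np.linalg.norm(P-c0,axis=1); k=d<.031
        A=np.c_[2*P[k],np.ones(k.sum())]; x=np.linalg.lstsq(A,(P[k]**2).sum(1),rcond=None)[0]; c0=x[:2]
    rr=np.sqrt(x[2]+c0@c0); j=np.argmax(np.linalg.norm(P-c0,axis=1)); v=c0-P[j]
    print('fit',c0,rr,'axis deg',np.degrees(np.arctan2(v[1],v[0])),np.linalg.norm(v))
E
```

```text
[ 0.43982586 -0.34760332  0.19469933]
0.98 [285.1, 194.7, 53.1, 62.0]
circ ((440.47222900390625, -350.8375244140625), 32.49755096435547) rect ((445.3201599121094, -350.296630859375), (54.93418884277344, 57.81352233886719), 29.25956153869629) cen [ 0.44332736 -0.3497431 ]
fit [ 0.44487345 -0.3502218 ] 0.027796887319975653 axis deg -12.570721821524655 0.03634761652326981
```

View pics/w16.png

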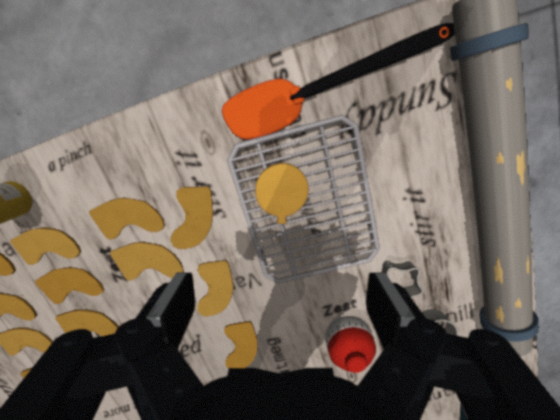

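```bash
python3 -m jog '[[0.01,-0.005,-0.05,0.03,0.65],[0.01,-0.005,-0.11,0.03,0.65],[0.01,-0.005,-0.17,0.03,0.65],[0.01,-0.005,-0.22,0.03,0.65],[0.01,-0.005,-0.26,0.03,0.65],[0.01,-0.005,-0.28,0.03,0.65],[0.01,-0.005,-0.28,0.03,0.65],[0.01,-0.005,-0.28,0.03,0.65]]' 20
python3 - <<'E'
from h import *
im=eyes.read_camera('wrist'); cv2.imwrite('pics/w17.png',im); s=r.sense();print(s['ee_pos'],s['grip_width'],s['ft_force'])
E
```

```text
time: 20.82
ee_pos: [0.4465, -0.3473, 0.055]
ee_rot: [[0.964, -0.265, 0.0], [-0.265, -0.964, -0.0], [0.0, 0.0, -1.0]]
ft_force: [0.8, 0.0, 0.6]
grip_width: 0.827
[ 0.44707791 -0.34779442  0.05581642] 0.826297369580737 [-0.38286668  0.24156401 -0.08572176]
```

View pics/w17.png

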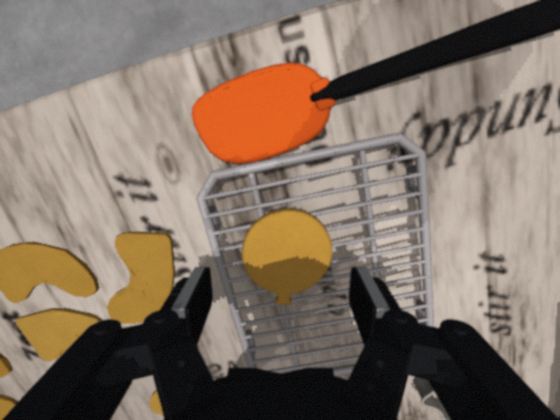

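```bash
python3 - <<'E'
from h import *
m=eyes.camera_model('wrist')
im=cv2.imread('pics/w17.png')
o=eyes.regions_of('wrist','biscuit')[0]; mk=o['region'].astype(np.uint8); cn,_=cv2.findContours(mk,0,1); c=max(cn,key=cv2.contourArea)
P=ray(m,c.reshape(-1,2).astype(float),.029)[:,:2]; c0=np.median(P,0)
for _ in range(20):
    d=np.linalg.norm(P-c0,axis=1); k=d<.031
    A=np.c_[2*P[k],np.ones(k.sum())]; x=np.linalg.lstsq(A,(P[k]**2).sum(1),rcond=None)[0]; c0=x[:2]
j=np.argmax(np.linalg.norm(P-c0,axis=1)); v=c0-P[j]
s=r.sense();print(c0,np.sqrt(x[2]+c0@c0),np.degrees(np.arctan2(v[1],v[0])),np.linalg.norm(v),s['ee_pos'])
d=np.r_[c0,0]-s['ee_pos']; print('tool frame err',s['ee_rot'].T@d)
E
```

```text
[ 0.44601867 -0.3508213 ] 0.02834863487059094 -22.847770106379592 0.03749317263693469 [ 0.44726729 -0.34799602  0.05611837]
tool frame err [-0.00059992  0.0030278   0.05611849]
```

```bash
python3 -m jog '[[-0.002,-0.006,-0.02,0,0.65],[-0.002,-0.006,-0.04,0,0.65],[-0.002,-0.006,-0.055,0,0.65],[-0.002,-0.006,-0.065,0,0.65],[-0.002,-0.006,-0.07,0,0.65],[-0.002,-0.006,-0.073,0,0.65],[-0.002,-0.006,-0.073,0,0.65],[-0.002,-0.006,-0.073,0,0.65]]'
python3 -m jog '[[0,0,0,0,0.5],[0,0,0,0,0.4],[0,0,0,0,0.3],[0,0,0,0,0.2],[0,0,0,0,0.2],[0,0,0,0,0.2],[0,0,0,0,0.2],[0,0,0,0,0.2]]'
python3 - <<'E'
from h import *
im=eyes.read_camera('wrist'); cv2.imwrite('pics/w18.png',im); s=r.sense();print(s['ee_pos'],s['grip_width'],s['ft_force'])
E
```

```text
time: 21.58
ee_pos: [0.4453, -0.3505, 0.0181]
ee_rot: [[0.964, -0.267, 0.0], [-0.267, -0.964, -0.0], [0.0, 0.0, -1.0]]
ft_force: [-0.1, 0.5, 0.9]
grip_width: 0.822
time: 22.25
ee_pos: [0.4454, -0.3506, 0.0187]
ee_rot: [[0.964, -0.267, 0.001], [-0.267, -0.964, -0.0], [0.001, -0.0, -1.0]]
ft_force: [-0.8, 0.4, 6.6]
grip_width: 0.634
[ 0.44541838 -0.3506043   0.01864373] 0.6320137858984345 [-1.03003304  0.55516034  5.54397838]
```

View pics/w18.png

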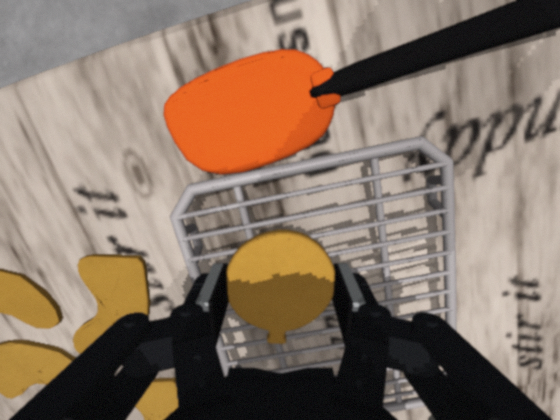

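```bash
python3 -m jog '[[0,0,0,0,0],[0,0,0,0,0],[0,0,0,0,0],[0,0,0.01,0,0],[0,0,0.03,0,0],[0,0,0.06,0,0],[0,0,0.08,0,0],[0,0,0.08,0,0]]' 25
python3 - <<'E'
from h import *
im=eyes.read_camera('wrist'); cv2.imwrite('pics/w19.png',im); s=r.sense();print(s['ee_pos'],s['grip_width'],s['ft_force'])
E
```

```text
time: 22.97
ee_pos: [0.4467, -0.3515, 0.0606]
ee_rot: [[0.964, -0.267, 0.004], [-0.267, -0.964, -0.002], [0.004, 0.001, -1.0]]
ft_force: [0.7, 0.1, -0.8]
grip_width: 0.624
[ 0.44617532 -0.35090004  0.05939061] 0.630427904239729 [ 0.66834457  0.47556595 -1.47256483]
```

View pics/w19.png

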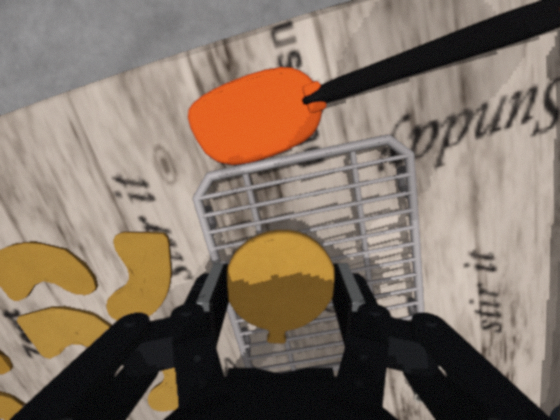

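```bash
python3 -m jog '[[0,0,0.07,0,0],[0,0.03,0.14,0.03,0],[0,0.08,0.2,0.09,0],[0,0.15,0.24,0.16,0],[0,0.22,0.26,0.24,0],[0,0.3,0.26,0.32,0],[0,0.38,0.26,0.4,0],[0,0.46,0.26,0.48,0]]'
python3 -m jog '[[0,0.08,0,0.08,0],[0,0.16,0,0.16,0],[0,0.24,0,0.24,0],[0,0.32,0,0.32,0],[0,0.4,0,0.4,0],[0,0.48,0,0.48,0],[0,0.55,0,0.56,0],[0,0.6,0,0.64,0]]'
python3 - <<'E'
from h import *
s=r.sense();print(s['ee_pos'],s['ee_rot'],s['grip_width'],s['ft_force'],s['joint_positions'])
E
```

```text
time: 23.68
ee_pos: [0.4447, -0.1183, 0.1881]
ee_rot: [[0.898, 0.44, 0.001], [0.44, -0.898, 0.001], [0.001, -0.0, -1.0]]
ft_force: [1.0, 0.9, -0.7]
grip_width: 0.625
time: 24.35
ee_pos: [0.4439, 0.1835, 0.1873]
ee_rot: [[0.151, 0.989, -0.001], [0.989, -0.151, 0.001], [0.0, -0.001, -1.0]]
ft_force: [0.7, 0.4, -0.1]
grip_width: 0.628
[0.44392042 0.18348465 0.18727753] [[ 1.50630652e-01  9.88589655e-01 -9.48726290e-04]
 [ 9.88590048e-01 -1.50630232e-01  5.00196423e-04]
 [ 3.51582148e-04 -1.01324628e-03 -9.99999425e-01]] 0.6281937753294576 [ 0.71768574  0.42895671 -0.06235891] [-50.32972324  -1.46685747  24.53880756 110.66420148   0.59298537
  70.70764654 -34.65776915]
```

```bash
python3 -m jog '[[-0.004,0.06,0,0.05,0],[-0.008,0.11,0,0.1,0],[-0.008,0.15,0,0.112,0],[-0.008,0.175,0,0.112,0],[-0.008,0.181,0,0.112,0],[-0.008,0.181,0,0.112,0],[-0.008,0.181,0,0.112,0],[-0.008,0.181,0,0.112,0]]'
python3 - <<'E'
from h import *
s=r.sense();print(s['ee_pos'],s['grip_width'])
im=eyes.read_camera('wrist'); cv2.imwrite('pics/w20.png',im)
im=eyes.read_camera('scene'); cv2.imwrite('pics/s20.png',cv2.resize(im[80:230,140:290],None,fx=4,fy=4,interpolation=2))
E
```

```text
time: 25.02
ee_pos: [0.4418, 0.2684, 0.188]
ee_rot: [[-0.004, 1.0, 0.0], [1.0, 0.004, -0.0], [-0.0, 0.0, -1.0]]
ft_force: [-0.3, -0.5, 0.3]
grip_width: 0.624
[0.44175507 0.26835118 0.18802714] 0.6244725774523684
```

View pics/w20.png

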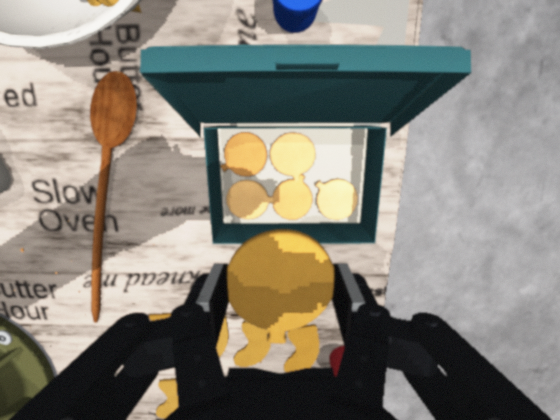

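View pics/s20.png

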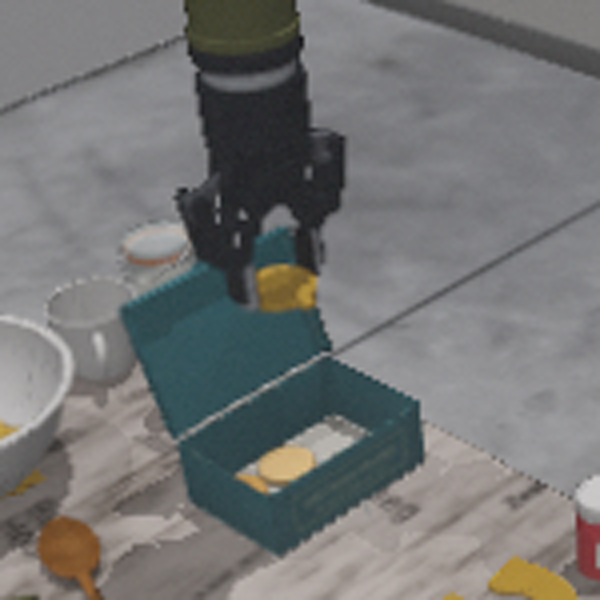

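```bash
python3 -m jog '[[0,0.015,-0.04,0,0],[0,0.015,-0.1,0,0],[0,0.015,-0.16,0,0],[0,0.015,-0.21,0,0],[0,0.015,-0.26,0,0],[0,0.015,-0.3,0,0],[0,0.015,-0.325,0,0],[0,0.015,-0.336,0,0]]'
python3 -m jog '[[0,0,-0.006,0,0],[0,0,-0.01,0,0],[0,0,-0.014,0,0],[0,0,-0.018,0,0],[0,0,-0.021,0,0],[0,0,-0.023,0,0],[0,0,-0.023,0,0],[0,0,-0.023,0,0]]'
```

```text
time: 25.78
ee_pos: [0.4402, 0.276, 0.018]
ee_rot: [[-0.006, 1.0, -0.002], [1.0, 0.006, -0.002], [-0.002, -0.002, -1.0]]
ft_force: [-0.8, -0.1, 0.5]
grip_width: 0.626
time: 26.45
ee_pos: [0.4413, 0.2777, 0.0087]
ee_rot: [[-0.007, 1.0, 0.0], [1.0, 0.007, 0.0], [0.0, 0.0, -1.0]]
ft_force: [-0.2, 0.1, -0.3]
grip_width: 0.626
```

```bash
python3 -m jog '[[0,0,-0.002,0,0],[0,0,-0.004,0,0],[0,0,-0.004,0,0],[0,0,-0.004,0,0.2],[0,0,-0.004,0,0.4],[0,0,-0.004,0,0.6],[0,0,-0.004,0,0.6],[0,0,-0.004,0,0.6]]'
python3 -m jog '[[0,0,0.01,0,0.6],[0,0,0.04,0,0.6],[0,0,0.1,0,0.6],[0,0,0.17,0,0.6],[0,0,0.24,0,0.6],[0,0,0.31,0,0.6],[0,0,0.38,0,0.6],[0,0,0.42,0,0.6]]'
python3 - <<'E'
from h import *
s=r.sense();print(s['ee_pos'],s['grip_width'])
im=eyes.read_camera('wrist'); cv2.imwrite('pics/w21.png',im)
im=eyes.read_camera('scene'); cv2.imwrite('pics/s21.png',cv2.resize(im[80:230,140:290],None,fx=4,fy=4,interpolation=2))
E
```

```text
time: 27.12
ee_pos: [0.4413, 0.2777, 0.0066]
ee_rot: [[-0.007, 1.0, 0.0], [1.0, 0.007, 0.0], [0.0, 0.0, -1.0]]
ft_force: [1.2, -1.1, 0.3]
grip_width: 0.801
time: 27.78
ee_pos: [0.4425, 0.2783, 0.2213]
ee_rot: [[-0.007, 1.0, 0.004], [1.0, 0.007, 0.004], [0.004, 0.005, -1.0]]
ft_force: [0.4, 1.5, 0.1]
grip_width: 0.801
[0.44253582 0.27828465 0.22132702] 0.8010486113545072
```

View pics/w21.png

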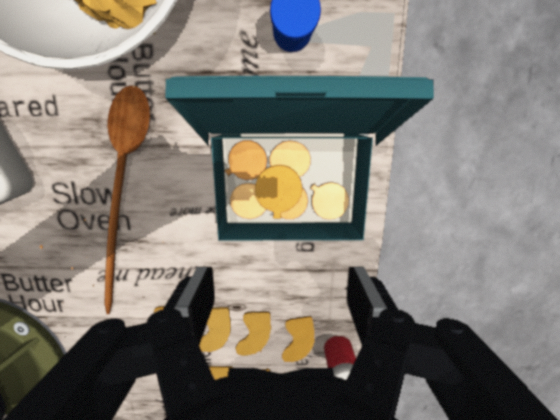

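View pics/s21.png

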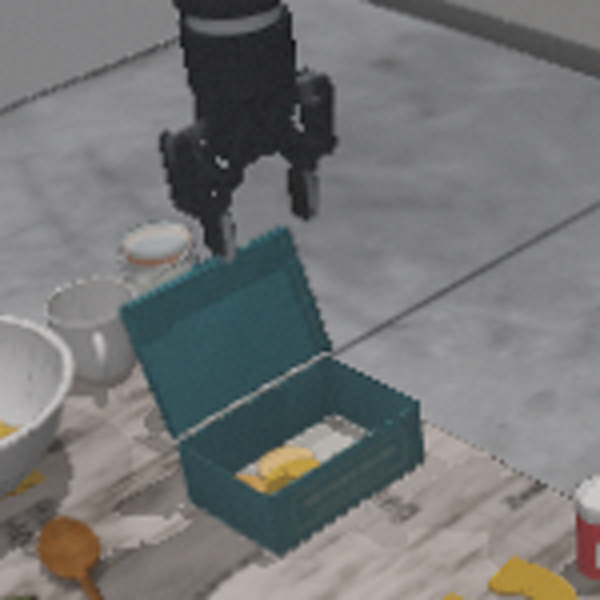

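The biscuit lies flat in the tin at wrist pixel (279,190), tab to the front, and the lid is still leaning back. To shut the lid I'll push it from behind.

```bash
python3 -m jog '[[0.01,0.02,0.03,0,0],[0.02,0.06,0.03,0,-0.5],[0.027,0.12,0.03,0,-1],[0.027,0.18,0.03,0,-1],[0.027,0.24,0.03,0,-1],[0.027,0.29,0.03,0,-1],[0.027,0.304,0.03,0,-1],[0.027,0.304,0.03,0,-1]]' 30
python3 - <<'E'
from h import *
s=r.sense();print(s['ee_pos'],s['grip_width'])
im=eyes.read_camera('wrist'); cv2.imwrite('pics/w22.png',im)
E
```

```text
time: 28.55
ee_pos: [0.4531, 0.4316, 0.2297]
ee_rot: [[-0.011, 1.0, -0.002], [1.0, 0.011, -0.002], [-0.002, -0.002, -1.0]]
ft_force: [-0.1, -0.5, 0.1]
grip_width: -0.001
[0.45309615 0.43159759 0.22968808] -0.0014642598924574789
```

View pics/w22.png

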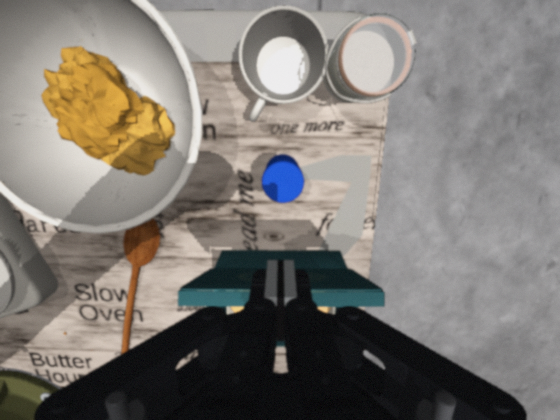

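```bash
python3 -m jog '[[0,0,-0.05,0,-1],[0,0,-0.1,0,-1],[0,0,-0.15,0,-1],[0,0,-0.17,0,-1],[0,0,-0.17,0,-1],[0,-0.02,-0.17,0,-1],[0,-0.04,-0.17,0,-1],[0,-0.06,-0.17,0,-1]]'
python3 -m jog '[[0,-0.02,0,0,-1],[0,-0.04,0,0,-1],[0,-0.06,0,0,-1],[0,-0.08,0,0,-1],[0,-0.1,0,0,-1],[0,-0.12,0,0,-1],[0,-0.13,0,0,-1],[0,-0.133,0,0,-1]]'
python3 - <<'E'
from h import *
s=r.sense();print(s['ee_pos'],s['ft_force'])
im=eyes.read_camera('scene'); cv2.imwrite('pics/s23.png',cv2.resize(im[80:230,140:290],None,fx=4,fy=4,interpolation=2))
E
```

```text
time: 29.27
ee_pos: [0.4559, 0.3985, 0.1484]
ee_rot: [[-0.006, 1.0, 0.002], [1.0, 0.006, 0.002], [0.002, 0.002, -1.0]]
ft_force: [0.4, 0.4, -0.6]
grip_width: -0.002
time: 29.93
ee_pos: [0.4549, 0.3315, 0.1464]
ee_rot: [[-0.005, 1.0, -0.0], [1.0, 0.005, -0.001], [-0.001, -0.0, -1.0]]
ft_force: [0.1, -0.6, -0.3]
grip_width: 0.001
[0.45486677 0.33148771 0.14640806] [ 0.13548269 -0.55128994 -0.30117098]
```

View pics/s23.png

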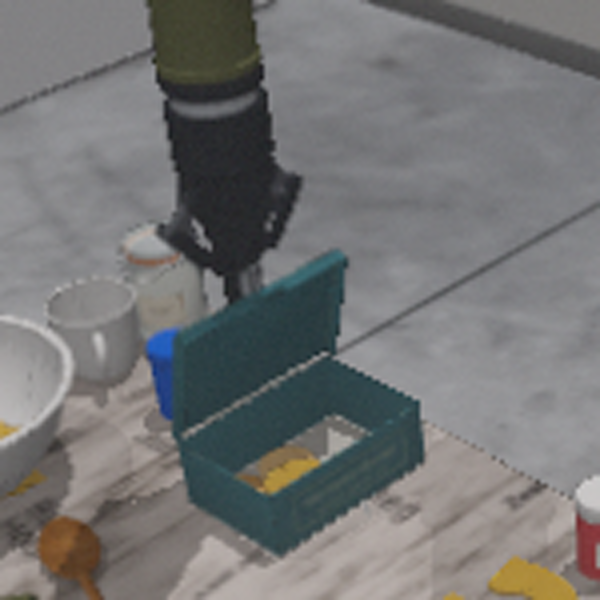

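```bash
python3 -m jog '[[0,-0.02,0,0,-1],[0,-0.04,0,0,-1],[0,-0.04,0,0,-1],[0,-0.04,0,0,-1],[0,-0.04,0.04,0,-1],[0,-0.04,0.08,0,-1],[0,-0.04,0.1,0,-1],[0,-0.04,0.1,0,-1]]'
python3 -m jog '[[0,0,0,0,-1],[0,0,0,0,-1],[0,0,0,0,-1],[0,0,0,0,-1],[0,0,0,0,-1],[0,0,0,0,-1],[0,0,0,0,-1],[0,0,0,0,-1]]'
python3 -m jog '[[0,-0.03,0,0,-1],[0,-0.06,0,0,-1],[0,-0.1,0,0,-1],[0,-0.12,0,0,-1],[0,-0.12,0,0,-1],[0,-0.12,0,0,-1],[0,-0.12,0,0,-1],[0,-0.12,0,0,-1]]'
python3 - <<'E'
from h import *
s=r.sense();print(s['ee_pos'],s['ft_force'])
im=eyes.read_camera('scene'); cv2.imwrite('pics/s24.png',cv2.resize(im[80:230,140:290],None,fx=4,fy=4,interpolation=2))
E
```

```text
time: 30.65
ee_pos: [0.456, 0.3144, 0.1991]
ee_rot: [[-0.007, 1.0, 0.004], [1.0, 0.007, 0.003], [0.003, 0.004, -1.0]]
ft_force: [0.8, -1.1, -0.1]
grip_width: -0.002
time: 31.32
ee_pos: [0.4547, 0.3131, 0.1964]
ee_rot: [[-0.007, 1.0, 0.0], [1.0, 0.007, -0.0], [-0.0, 0.0, -1.0]]
ft_force: [1.0, 0.1, 0.8]
grip_width: -0.001
time: 31.98
ee_pos: [0.4545, 0.2542, 0.1965]
ee_rot: [[-0.008, 1.0, 0.0], [1.0, 0.008, 0.0], [0.0, 0.0, -1.0]]
ft_force: [0.0, 0.2, -1.2]
grip_width: -0.006
[0.45445518 0.25418485 0.19651344] [ 0.00605022  0.16989102 -1.18169233]
```

View pics/s24.png

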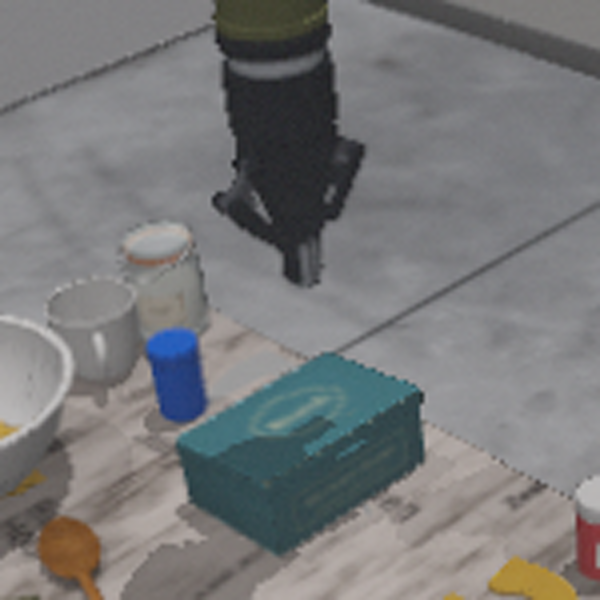

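The lid has sunk shut. I'll press it lightly at the front to make sure.

```bash
python3 -m jog '[[0,-0.01,-0.05,0,-1],[0,-0.01,-0.1,0,-1],[0,-0.01,-0.15,0,-1],[0,-0.01,-0.19,0,-1],[0,-0.01,-0.22,0,-1],[0,-0.01,-0.24,0,-1],[0,-0.01,-0.252,0,-1],[0,-0.01,-0.254,0,-1]]'
python3 -m jog '[[0,0,-0.002,0,-1],[0,0,-0.004,0,-1],[0,0,-0.006,0,-1],[0,0,-0.008,0,-1],[0,0,-0.01,0,-1],[0,0,-0.012,0,-1],[0,0,-0.013,0,-1],[0,0,-0.013,0,-1]]'
```

```text
time: 32.7
ee_pos: [0.4542, 0.2482, 0.0686]
ee_rot: [[-0.008, 1.0, -0.001], [1.0, 0.008, -0.001], [-0.001, -0.001, -1.0]]
ft_force: [-0.8, -1.0, -0.6]
grip_width: 0.003
time: 33.37
ee_pos: [0.4548, 0.2482, 0.0632]
ee_rot: [[-0.007, 1.0, 0.0], [1.0, 0.007, 0.0], [0.0, 0.0, -1.0]]
ft_force: [-0.8, -0.7, 0.7]
grip_width: 0.002
```

```bash
python3 -m jog '[[0,0,-0.001,0,-1],[0,0,-0.002,0,-1],[0,0,-0.003,0,-1],[0,0,-0.004,0,-1],[0,0,-0.004,0,-1],[0,0,-0.004,0,-1],[0,0,-0.004,0,-1],[0,0,-0.004,0,-1]]'
```

```text
time: 34.03
ee_pos: [0.4549, 0.2482, 0.0628]
ee_rot: [[-0.007, 1.0, -0.0], [1.0, 0.007, 0.001], [0.001, -0.0, -1.0]]
ft_force: [-4.6, -3.2, 13.3]
grip_width: 0.001
```

```bash
python3 -m jog '[[0,0,0.01,0,-1],[0,0,0.04,0,-1],[0,0,0.1,0,-1],[0,0,0.16,0,-1],[0,0,0.22,0,-1],[0,0,0.28,0,-1],[0,0.04,0.34,0,-1],[0,0.1,0.36,0,-1]]'
python3 -m jog '[[0,0.06,0,0,-1],[0,0.12,0,0,-1],[0,0.18,0,0,-1],[0,0.2,0,0,-1],[0,0.2,0,0,-1],[0,0.2,0,0,-1],[0,0.2,0,0,-1],[0,0.2,0,0,-1]]'
python3 - <<'E'
from h import *
s=r.sense();print(s['ee_pos'],s['ft_force'],s['dq'])
im=eyes.read_camera('scene'); cv2.imwrite('pics/s25.png',cv2.resize(im[110:260,160:360],None,fx=4,fy=4,interpolation=2))
im=eyes.read_camera('top'); cv2.imwrite('pics/t25.png',cv2.resize(im[160:260,90:340],None,fx=3.2,fy=3.2,interpolation=2))
E
```

```text
time: 34.7
ee_pos: [0.4577, 0.2967, 0.2465]
ee_rot: [[-0.001, 1.0, 0.006], [1.0, 0.001, 0.004], [0.004, 0.006, -1.0]]
ft_force: [1.4, -0.3, 1.3]
grip_width: -0.003
time: 35.37
ee_pos: [0.4555, 0.3962, 0.2412]
ee_rot: [[-0.004, 1.0, 0.0], [1.0, 0.004, -0.0], [-0.0, 0.0, -1.0]]
ft_force: [0.1, -0.8, 0.3]
grip_width: 0.0
[0.45552229 0.39618506 0.24120738] [ 0.13540681 -0.76595301  0.25822405] [ 0.13258779 -0.18836229 -0.32517848 -0.13834368 -0.27861593 -0.10733974
 -0.01229759]
```

View pics/s25.png

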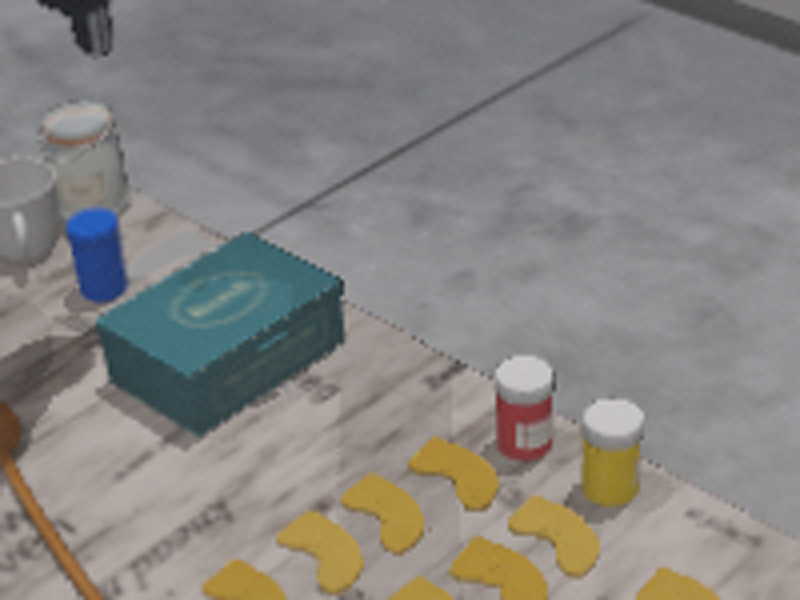

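View pics/t25.png

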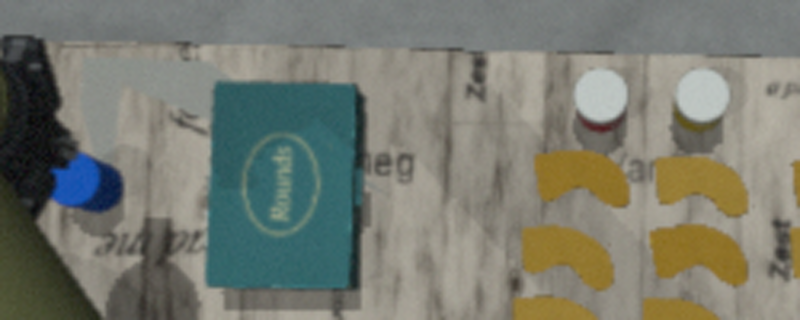

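The tin is shut at crop (222,325). The red tub (525,405) and yellow tub (612,452) both stand upright, about 81 mm apart, and the gripper is clear of everything. I'm handing in.

```bash
python3 - <<'E'
from workcell import r
print(r.sign_off())
E
```

```text
the job is handed in; nothing more can be done
None
```

The job is done and handed in at about 35.5 s of the 72 s allowed. The hand-in gave no verdict.

- **Red tub:** I lifted it off the lid and stood it on the table beside the yellow tub. The top camera puts their centres about 81 mm apart. The last pictures show both upright, the yellow one where it was, and the blue look-alike untouched.
- **Opening the lid:** The moves allow no slant, so I could not get a fingertip under the lip. I pinched the lip's two side edges instead and swung the lid along its arc to about 104°. After release it stayed leaning back.
- **Biscuit:** I gripped it across its round part and laid it on the others, clear of the empty place. The last picture before shutting the lid showed it flat.
- **Shutting the lid:** I pushed it forward from behind and it sank shut by itself. Pressing down met resistance at 62.8 mm, against 63 mm for a shut lid, so I take it as fully shut. After that the arm backed clear of everything.

**Checks that disagreed:**
- The gripper read about 23 mm on the 30 mm lip, probably because the fingers tilt when only the tips grip. The hold did not slip.
- The first wrist-camera and top-camera positions of the tin differed by about 4 mm along world y. Touching the lid's front skirt settled it at about 0.227 m.

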